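# Slide the drip tray home under the draining rack

### The arm

A 6-joint arm with a two-finger parallel gripper is mounted at the origin on a cart in front of the work surface, level with it; the furniture and walls round the work are solid. World frame = base frame: x ahead of the robot, y to its left, z up, the work surface at z = 0. Lengths are in m, angles in rad, forces in N, time in s.
With the tool pointing down it reaches from about 0.425 to 0.95 m from the base axis. Payload 3.5 kg.
Tool frame: the origin (TCP) lies on the centre line of the jaws, within the pads' length; the fingertips stand ahead of it and the grasp point (between the pads) lies 11 mm behind it (tips_ahead is the z of the fingertips in the tool frame, in m); z points along the fingers, y is the direction in which the jaws open and shut (so a half turn about z gives the same grasp; the last joint's range is limited). The gripper opens to 85 mm and grips with 20 to 120 N. Pads are 22 mm wide; open, the fingers measure 114 mm over their backs; the gripper's body (76 mm by 85 mm) begins 54 mm behind the grasp point. The pads swing forward as they close: fully open they stand 13 mm farther back than shut.
Start: joints at [1.183, 0.286, 1.577, -0, 1.279, -0.15], TCP at [0.159, 0.656, 0.239] pointing down, gripper open.
Joint ranges: [-2.77, 2.77], [-0.9, 2.22], [0.21, 2.48], [-1.53, 4.67], [0.24, 2.81], [-2.84, 2.84]. Speed limits (rad/s): [2.79, 2.79, 3.14, 3.14, 3.14, 3.14].

### API

Orientations are given as a unit quaternion [x, y, z, w].
In Python, from plant import * gives the robot as it stands. The module is installed in compiled form; this text tells all that it offers.
- The arm moves only by the tool move_arm, never from a script. Its arguments are lists of equal length, an entry for each row: "linear": the shift along the world's x, y, z in m, a list of three; "twist": the turn, a rotation vector about the world's x, y, z in degrees, a list of three. A call has 1 to 20 rows; each row shifts and turns the pose as measured when the row begins; what a row does not reach is not made up. A row lasts 1/12 s, in which the tool goes at most 41.7 mm and 7.16 degrees, less where a joint would pass 70% of its speed; a pose out of reach is approached as far as the arm can. A call is refused whole if a number of a shift passes 0.0417 or a number of a turn 7.16, either way. A call with a gripper value outside its range is refused whole. "grip" is the opening, from 0 (shut) to 1 (fully open), set as the call begins (left out, the last holds). The fingers move at their own pace and stop on an object; "force" is the grip in N (left out, the last holds). Time passes only in rows, so rows that do not move let the fingers close. It gives the time, the measured TCP pose, the force and the opening at its end, in the units of the state.
- get_state(): the state, without advancing time (a new reading comes with each control period).
- read_camera(name): name is "scene" or "side" or "wrist"; returns a dict with "img" (384x512x3 uint8, blue, green, red), "depth" (384x512 float32, m along the optical axis (not along the pixel's ray), 0 where there is no reading), "fx", "fy", "cx", "cy" (pixels), "dist" ([k1, k2, p1, p2, k3] as OpenCV has them; the pictures are not rectified), "rvec" (rotation vector, rad) and "tvec" (3), from world to camera coordinates, as OpenCV has them. Camera axes: x right, y down, z forward; pixel columns grow to the right and rows downward; lengths in m; the calibration is good to about 2 mm. A picture is of the moment at which its call begins.
- sign_off(): hands the job in, once; it reports no verdict.
The state is a dict: "time": time; "qpos": joint angles; "dq": joint speeds; "joint_efforts": joint torques, N m; "eef_pos": TCP position; "tcp_rot": TCP orientation; "contact_force": force on the tool from outside, world axes, zero at the start; "wrist_torque": the same for the moment, N m; "opening": opening from 0.0 (shut) to 1.0 (fully open).
Only numpy, scipy, OpenCV 4.12 (cv2) and the standard library are available. Lean on these libraries where they do the work, as an engineer would, in place of code of your own. Each camera call takes 0.05 s, during which the arm holds its last target.

### The job

Push the steel drip tray along the table, in between the two sides of the draining rack, until its far end rests against the rack's back bar, so that it catches the drips from the rinsed funnel and cap. Only push it, flat on the table, never lifting it, and leave the bottles, jars and tools round about where they stand. Then take the hand away.

Things in the scene. Friction and masses are not known exactly. Their poses are not given: they have to be found in the camera images.
- drip_tray: Loose flat steel drip tray, open on top: 200 mm long (its x), 120 mm wide (its y), 24 mm high, vertical 3 mm walls, corners rounded to 16 mm radius, both ends alike. About 0.4 kg, slides on the table with ordinary friction. Origin: centre of its underside. It starts in front of the rack's open end, off its line and askew.
- drain_rack: Small draining rack of dark steel rod, fixed; a funnel and a bottle cap stand fixed on its wire deck (funnel tip 200 mm up). Origin: on the table, midway between its sides. x: the direction in which the tray goes in, from the open end (-x) to the back (+x). The deck spans x and y -73 to +73 mm, 103 mm above the table, its rails up to 133 mm; a 10 mm leg stands at each corner.
- rack_mouth (a point): Middle of the rack's open end, on the table, at the rack's x = -84 mm. The rack's two sides are 10 mm rods lying on the table parallel to its x from here to the back, 125 mm clear between them (62.5 mm either side of the middle). Before this point their ends splay outward by 8 mm over 16 mm.
- rack_back_bar (a point): Middle of the front face of the back bar (10 mm rod across the back, 7 to 17 mm above the table), at the rack's x = +63 mm. A tray that rests against it has its origin at the rack's x = -37 mm, y = 0 and its near end at x = -137 mm, 64 mm outside the deck, so no finger need go under the deck.
- dye_bottle_3: Bystander, loose: squeeze bottle with a pointed nozzle, blue, 66 mm wide, 225 mm tall, beyond the rack, at the side away from the robot. Origin: centre of its underside.
- dye_bottle_4: Bystander, loose: squeeze bottle with a pointed nozzle, mauve, 66 mm wide, 225 mm tall, farther out on the table. Origin: centre of its underside.
- black_jar_1: Bystander, loose: black jar, 70 mm wide, 78 mm tall, beyond the rack. Origin: centre of its underside.
- mix_beaker: Bystander, loose: green beaker, 78 mm wide, 109 mm tall, behind the rack. Origin: centre of its underside.
- masking_tape: Bystander, loose: roll of masking tape lying flat, 100 mm wide, 25 mm high, behind the rack, near the robot. Origin: centre of its underside.
- nail_brush: Bystander, loose: brush with a handle, 86 x 30 mm, 55 mm high, beyond the tray, away from the robot. Origin: centre of its underside.
- powder_jar_3: Bystander, loose: white jar with a green lid, 58 mm wide, 66 mm tall, beyond the tray, away from the robot. Origin: centre of its underside.
Things that resemble listed ones, but are neither listed nor needed, are in the scene too. There is more than one size of the drip_tray; the job needs the larger. Of the things that look like the drain_rack, the larger one is meant.

How it is judged:
On the way:
1. the tray's leading end is in between the two sides of the rack (x of drip_tray in the frame of drain_rack between -0.17 and -0.06 m and y of drip_tray in the frame of drain_rack between -0.0045 and 0.0045 m and angle between the x axis of drip_tray and the x axis of drain_rack, either way round below 0.06 rad), for 0.1 s.
At the end, for the whole second after the job is handed in: The tray lies flat and at rest on the table between the two sides of the rack, its far end within 6 mm of the back bar, and the hand is off it (x of drip_tray in the frame of drain_rack between -0.043 and -0.032 m and y of drip_tray in the frame of drain_rack between -0.0045 and 0.0045 m and angle between the x axis of drip_tray and the x axis of drain_rack, either way round below 0.06 rad and height (world z) of drip_tray below 0.005 m and angle between drip_tray's own z axis and vertical below 0.04 rad and linear speed of drip_tray below 0.01 m/s and contact force between the fingers and drip_tray below 0.3 N); the robot touches nothing.
It fails at once if the tray is lifted or tipped off the table (height (world z) of drip_tray above 0.008 m or angle between drip_tray's own z axis and vertical above 0.08 rad).
It fails at once if a bystanding bottle, jar or tool is knocked away by more than 20 mm or over (distance of any of dye_bottle_3, dye_bottle_4, black_jar_1, mix_beaker, masking_tape, nail_brush, powder_jar_3 from where it was at the start of the episode above 0.02 m or angle between any of dye_bottle_3, dye_bottle_4, black_jar_1, mix_beaker, masking_tape, nail_brush, powder_jar_3's own z axis and vertical above 0.3 rad).
It also fails if it takes over 72 s, if anything falls off the work surface, if the arm or the gripper's body presses on something with over 40 N, if the wrist force passes 120 N, or if a joint passes its speed limit or range.

## Working session

There is one attempt and no reset: what is moved stays moved. The work goes in short steps, Python scripts to look and compute and a tool call to move; the robot and the scene stay as the last step left them, time stands still between calls to the robot, and variables do not carry over. Pictures are saved under pics/ and viewed, and the job is handed in when it is done.

Besides the shell and the picture viewer there is one more tool, called as name(argument=value, ...), one argument or row to a line, values as JSON. move_arm: Moves the arm, as the interface text tells. Its arguments: {"type":"object","properties":{"linear":{"type":"array","items":{"type":"array","items":{"type":"number"}}},"twist":{"type":"array","items":{"type":"array","items":{"type":"number"}}},"grip":{"type":"number"},"force":{"type":"number"}},"required":["linear","twist"]}

```bash
mkdir -p pics
cat > h.py <<'E'
import numpy as np,cv2
from plant import *
def cam(n):
    c=read_camera(n);c['K']=np.array([[c['fx'],0,c['cx']],[0,c['fy'],c['cy']],[0,0,1.]]);c['d']=np.array(c['dist'],float)
    c['R']=cv2.Rodrigues(np.array(c['rvec'],float))[0];c['t']=np.array(c['tvec'],float).ravel();return c
def ray(c,px):
    p=cv2.undistortPoints(np.array(px,float).reshape(-1,1,2),c['K'],c['d']).reshape(-1,2)
    r=np.c_[p,np.ones(len(p))]@c['R'];return -c['R'].T@c['t'],r
def onz(c,px,z):
    o,r=ray(c,px);s=(z-o[2])/r[:,2];return o+r*s[:,None]
def proj(c,P):
    return cv2.projectPoints(np.array(P,float).reshape(-1,1,3),np.array(c['rvec'],float),c['t'],c['K'],c['d'])[0].reshape(-1,2)
def cloud(c):
    h,w=c['depth'].shape;u,v=np.meshgrid(np.arange(w),np.arange(h))
    p=cv2.undistortPoints(np.c_[u.ravel(),v.ravel()].astype(float).reshape(-1,1,2),c['K'],c['d']).reshape(-1,2)
    z=c['depth'].ravel();P=np.c_[p*z[:,None],z];W=(P-c['t'])@c['R'];W[z==0]=np.nan;return W.reshape(h,w,3)
E
python3 - <<'E'
from h import *
print(get_state())
for n in ['scene','side','wrist']:
    c=cam(n);cv2.imwrite(f'pics/{n}0.png',c['img']);print(n,-c['R'].T@c['t'],c['R'][2],c['fx'])
E
```

```text
{'time': 0.0, 'qpos': array([ 1.18302307e+00,  2.87208520e-01,  1.57817793e+00,  1.73685932e-05,
        1.27861862e+00, -1.49974597e-01]), 'dq': array([-4.81014162e-04, -6.05814324e-04,  1.29353661e-04, -1.66811555e-03,
        2.65690978e-05,  1.40222323e-03]), 'joint_efforts': array([ 3.65983169e-04, -4.05970180e+01, -2.92630470e+01, -1.26478485e-04,
        5.83541987e-03,  4.62123396e-06]), 'eef_pos': array([0.15871043, 0.655415  , 0.23791809]), 'tcp_rot': array([ 1.18621790e-01,  9.92938778e-01, -1.16066055e-03, -3.28438636e-04]), 'contact_force': array([-0.64931775,  0.51246521, -0.64744489]), 'wrist_torque': array([-0.0455225 ,  0.03790419, -0.02921764]), 'opening': 0.9977465324276044}
scene [-0.10761305 -0.1747162   0.82455786] [ 0.62447738  0.34703958 -0.69970817] 363.6128480849562
side [ 0.87212143 -0.56265006  1.41030934] [-0.1932614   0.48062722 -0.85536396] 415.6686261944941
wrist [0.0807093  0.67501427 0.37234482] [ 0.29863633 -0.07497552 -0.95141737] 267.05451503149277
```

View pics/scene0.png

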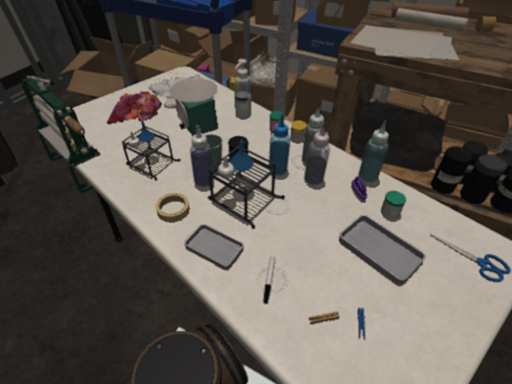

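View pics/side0.png

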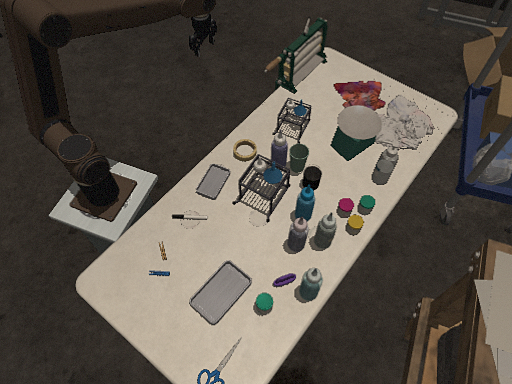

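View pics/wrist0.png

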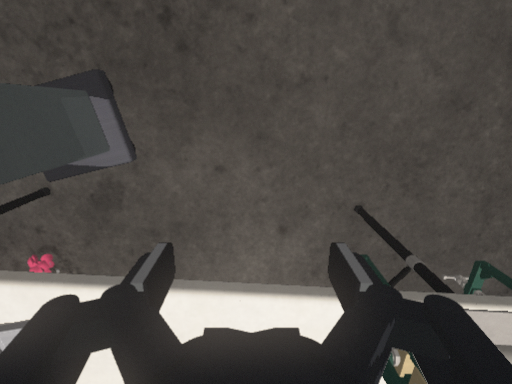

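The scene view shows two trays, at (214,246) and (381,249). The second looks larger and lies past the rack's open end. It also shows two racks, at (149,150) and (243,185), and again the second is larger. I'll check both by measuring and with enlarged crops.

Run:
```python
from h import *
for n,(x0,y0,x1,y1) in [('scene',(190,130,440,300)),('side',(170,140,340,340))]:
    c=cam(n);im=c['img'][y0:y1,x0:x1];s=min(800/(x1-x0),600/(y1-y0));cv2.imwrite(f'pics/{n}_crop.png',cv2.resize(im,None,fx=s,fy=s,interpolation=cv2.INTER_CUBIC));print(s)
    W=cloud(c)
    hsv=cv2.cvtColor(c['img'],cv2.COLOR_BGR2HSV)
    # tray: not table-bright, grey
    m=((hsv[...,1]<60)&(hsv[...,2]>50)&(hsv[...,2]<165)).astype(np.uint8)*255
    m=cv2.morphologyEx(m,cv2.MORPH_OPEN,np.ones((3,3)))
    for k in cv2.findContours(m,cv2.RETR_EXTERNAL,cv2.CHAIN_APPROX_NONE)[0]:
        if cv2.contourArea(k)<400: continue
        P=onz(c,k.reshape(-1,2),0.024)[:,:2]
        r=cv2.minAreaRect((P*1000).astype(np.float32))
        if min(r[1])<200 and P[:,0].min()>0: print(n,k.reshape(-1,2).mean(0).round(),r)
```

```text
3.2
scene [214. 246.] ((369.4076843261719, 204.92654418945312), (152.9316864013672, 83.8833236694336), 87.9012222290039)
scene [383. 250.] ((587.4323120117188, -193.8232879638672), (208.6766815185547, 119.66224670410156), 71.44752502441406)
scene [180. 275.] ((284.25970458984375, 337.9307556152344), (940.4396362304688, 15.523724555969238), 73.04493713378906)
scene [318. 136.] ((995.984619140625, 150.51580810546875), (322.1015319824219, 83.0130844116211), 25.57271385192871)
scene [ 51. 127.] ((544.4080200195312, 1066.996337890625), (506.88568115234375, 71.5866928100586), 59.299285888671875)
scene [ 8. 45.] ((1021.9353637695312, 1904.757080078125), (962.5496215820312, 122.21121978759766), 54.432987213134766)
3.0
side [220. 293.] ((590.8301391601562, -198.04559326171875), (199.25408935546875, 126.0190200805664), 71.33040618896484)
side [499. 315.] ((1449.29345703125, 79.83694458007812), (118.60352325439453, 446.8936767578125), 3.7841434478759766)
side [213. 181.] ((380.96551513671875, 199.36473083496094), (141.68893432617188, 95.3591079711914), 87.8826675415039)
side [492. 170.] ((1408.27490234375, 655.2924194335938), (190.9207763671875, 113.87822723388672), 70.50757598876953)
side [385. 166.] ((998.6869506835938, 518.7102661132812), (182.99942016601562, 71.71159362792969), 81.37135314941406)
side [307.  58.] ((513.403076171875, 1016.5670166015625), (136.1279754638672, 386.68060302734375), 16.60765838623047)
```

```bash
ls pics
```

```text
scene0.png
scene_crop.png
side0.png
side_crop.png
wrist0.png
```

View pics/scene_crop.png

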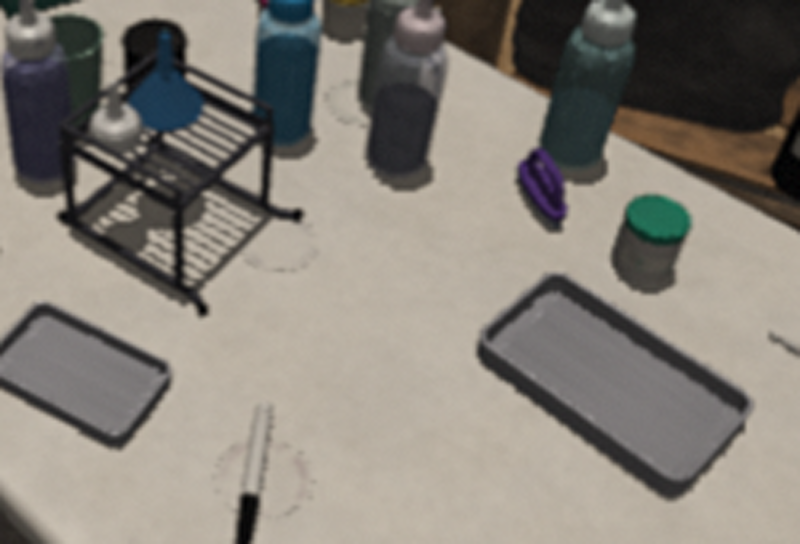

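View pics/side_crop.png

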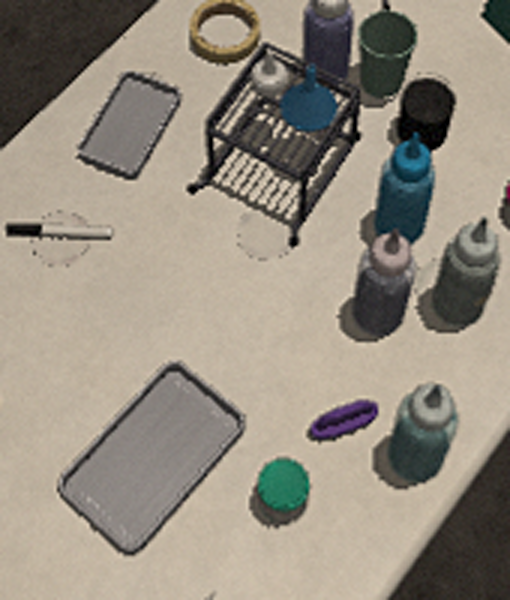

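The crops confirm both choices. The tray at (383,250) measures about 205x122 mm and the other about 150x85, so the first is the one. The rack at (243,185) is the larger. Next I'll measure the rack.

Run:
```python
from h import *
for n,(x0,y0,x1,y1) in [('scene',(200,135,300,235)),('side',(225,145,305,225))]:
    c=cam(n);im=c['img'][y0:y1,x0:x1];s=600//(y1-y0);im=cv2.resize(im,None,fx=s,fy=s,interpolation=cv2.INTER_CUBIC)
    im=cv2.convertScaleAbs(im,alpha=1.5,beta=20)
    for k in range(0,x1-x0,10):
        cv2.line(im,(k*s,0),(k*s,6),(0,0,255),1);cv2.putText(im,str(x0+k),(k*s,18),0,.4,(0,0,255));cv2.putText(im,str(y0+k),(0,k*s+4),0,.4,(0,0,255))
    cv2.imwrite(f'pics/{n}_rack.png',im)
```

```text
(no output)
```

View pics/scene_rack.png

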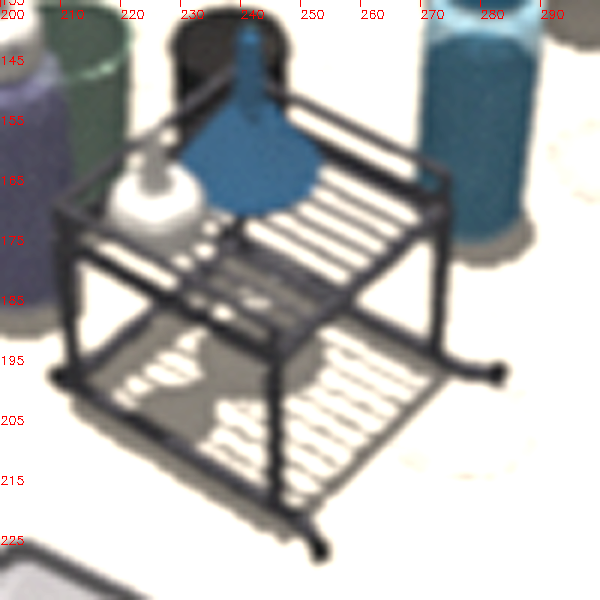

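View pics/side_rack.png

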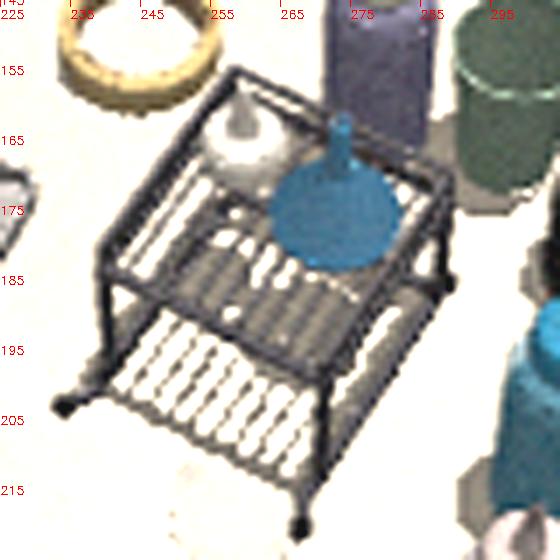

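Run:
```python
from h import *
S={};
S['scene']=dict(near=(245.7,191.2),left=(210.3,170),right=(273.8,165.3),tn=(253.3,226.7),tf=(282.8,197.2))
S['side']=dict(near=(239.7,181),right=(271,199),back=(289,171),left=(258.7,155.7),tn=(234,203),tf=(267.9,220.3))
C={}
for n in S:
    c=C[n]=cam(n)
    for k,p in S[n].items(): print(n,k,onz(c,[p],0.005 if k[0]=='t' else 0.131)[0].round(4))
for k in ['near','left','right','tn','tf']:
    A=np.zeros((3,3));b=np.zeros(3)
    for n in S:
        o,r=ray(C[n],[S[n][k]]);r=r[0]/np.linalg.norm(r[0]);M=np.eye(3)-np.outer(r,r);A+=M;b+=M@o
    print('tri',k,np.linalg.solve(A,b).round(4))
# table height check
W=cloud(C['scene']);print(W[260,320],W[250,383]);W=cloud(C['side']);print(W[240,200],W[293,220])
```

```text
scene near [0.4997 0.176  0.131 ]
scene left [0.5259 0.308  0.131 ]
scene right [0.6332 0.1572 0.131 ]
scene tn [0.4927 0.1478 0.005 ]
scene tf [0.6433 0.1242 0.005 ]
side near [0.5119 0.1769 0.131 ]
side right [0.645  0.1475 0.131 ]
side back [0.6651 0.2844 0.131 ]
side left [0.535  0.3085 0.131 ]
side tn [0.4951 0.1479 0.005 ]
side tf [0.6444 0.1256 0.005 ]
tri near [0.5091 0.182  0.1207]
tri left [0.533  0.3136 0.1233]
tri right [0.6429 0.1581 0.1199]
tri tn [0.4945 0.1489 0.0027]
tri tf [0.6443 0.1251 0.0043]
[ 0.48120614 -0.06335099  0.00095182] [ 0.59264771 -0.20209893  0.00553199]
[ 4.38455696e-01 -4.06245311e-02  4.68655985e-05] [ 0.5895319  -0.19629031  0.00169737]
```

Run:
```python
from h import *
import plant;print([k for k in dir(plant) if not k.startswith('_')])
if 'tips_ahead' in globals(): print(tips_ahead)
from scipy.spatial.transform import Rotation as Ro
print(Ro.from_quat(get_state()['tcp_rot']).as_matrix().round(3))
c=cam('side')
for n,p,z in [('marker a',(172,217),.005),('marker b',(207,218),.005),('jar top',(264,302),.066),('brush',(285,281),.03),('bottle base',(297,248),0),('pin',(163,250),.005),('tweezer',(160,273),.005),('smalltray r',(213,181),.0)]: print(n,onz(c,[p],z)[0].round(3))
# tray outline rim per edge, side view: print minAreaRect of bright/dark mask
```

```text
['Unreachable', 'get_state', 'read_camera', 'sign_off', 'tips_ahead']
0.008
[[-0.972  0.236 -0.   ]
 [ 0.236  0.972 -0.   ]
 [ 0.    -0.    -1.   ]]
marker a [0.299 0.005 0.005]
marker b [0.425 0.05  0.005]
jar top [ 0.748 -0.188  0.066]
brush [ 0.786 -0.084  0.03 ]
bottle base [0.783 0.061 0.   ]
pin [ 0.332 -0.128  0.005]
tweezer [ 0.364 -0.209  0.005]
smalltray r [0.375 0.213 0.   ]
```

move_arm(
  linear=[
    [0, 0, 0.04],
    [0, 0, 0.04],
    [0, 0, 0.04],
    [0.02, -0.015, 0.03],
    [0.03, -0.025, 0.01],
    [0.03, -0.025, 0],
    [0.03, -0.025, 0],
    [0.03, -0.025, 0],
    [0.03, -0.025, 0],
    [0.03, -0.025, 0],
    [0.03, -0.025, 0],
    [0.03, -0.025, 0],
    [0.02, -0.035, 0],
    [0.02, -0.035, 0],
    [0.02, -0.035, 0],
    [0.02, -0.035, 0],
  ],
  twist=[
    [0, 0, 0],
    [0, 0, 0],
    [0, 0, 0],
    [0, 0, 0],
    [0, 0, 0],
    [0, 0, 0],
    [0, 0, 0],
    [0, 0, 0],
    [0, 0, 0],
    [0, 0, 0],
    [0, 0, 0],
    [0, 0, 0],
    [0, 0, -1],
    [0, 0, -1],
    [0, 0, -1],
    [0, 0, -1],
  ],
)

```text
time: 1.83
eef_pos: [0.5028, 0.2876, 0.4074]
tcp_rot: [0.147, 0.989, 0.001, 0.003]
contact_force: [0.8, 0.1, -0.2]
opening: 1.002
```

Run:
```python
from h import *
c=cam('wrist');cv2.imwrite('pics/w1.png',c['img']);print(-c['R'].T@c['t'],c['R'][2])
```

```text
[0.42512038 0.31101229 0.54127067] [ 0.29996041 -0.08859997 -0.9498283 ]
```

View pics/w1.png

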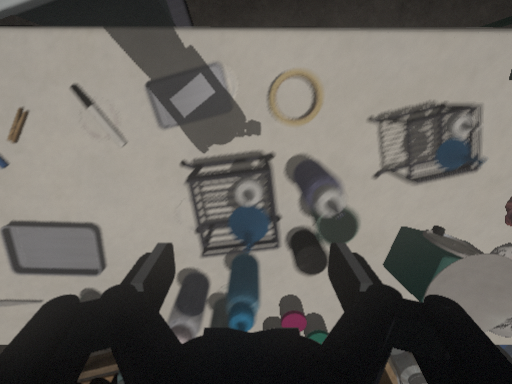

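Run:
```python
from h import *
c=cam('wrist');x0,y0,x1,y1=165,140,290,265;s=6
im=c['img'][y0:y1,x0:x1];im=cv2.resize(im,None,fx=4.8,fy=4.8,interpolation=cv2.INTER_CUBIC);im=cv2.convertScaleAbs(im,alpha=1.8,beta=10)
for k in range(0,125,10):
    cv2.putText(im,str(x0+k),(int(k*4.8),12),0,.35,(0,0,255));cv2.putText(im,str(y0+k),(0,int(k*4.8)+4),0,.35,(0,0,255))
cv2.imwrite('pics/w1r.png',im)
hsv=cv2.cvtColor(c['img'],cv2.COLOR_BGR2HSV)
m=cv2.inRange(c['img'],(0,0,0),(135,135,135));m[:, 115:]=0;m[:200]=0;m[285:]=0
for k in cv2.findContours(m,cv2.RETR_EXTERNAL,cv2.CHAIN_APPROX_NONE)[0]:
    if cv2.contourArea(k)>400: print(cv2.boundingRect(k),cv2.minAreaRect((onz(c,k.reshape(-1,2),.024)[:,:2]*1000).astype(np.float32)))
```

```text
(6, 217, 106, 56) ((584.7022705078125, -181.50515747070312), (215.1599578857422, 134.3883056640625), 71.29562377929688)
```

View pics/w1r.png

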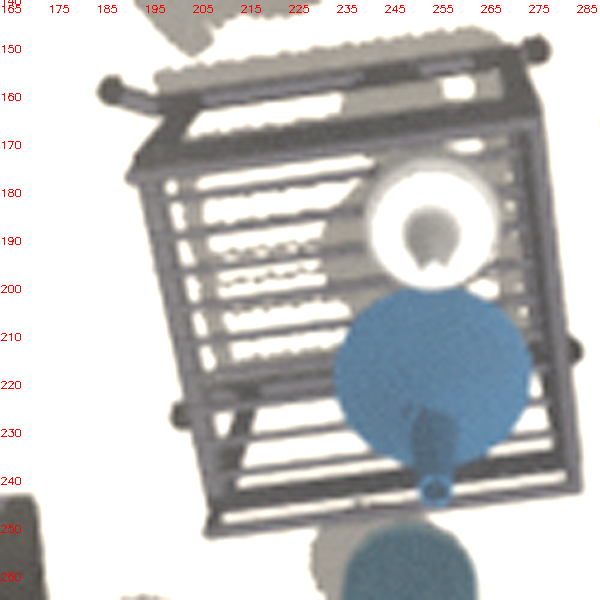

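Run:
```python
from h import *
c=cam('wrist')
P=onz(c,[(187.9,158.75),(202.5,226.5),(276.9,150.4),(284.8,213.3),(202,161),(272,152.2)],.006)[:,:2];print(P.round(4))
T=onz(c,[(193,176.5),(208.5,251),(277.5,163),(285.8,242)],.131)[:,:2];print(T.round(4), T.mean(0))
a=lambda v:np.degrees(np.arctan2(v[1],v[0]))
print(a(P[2]-P[0]),a(P[3]-P[1]),a(P[0:2].mean(0)*-1+P[2:4].mean(0)),a(P[1]-P[0])+90,a(P[3]-P[2])+90,a(P[5]-P[4]))
print(a(T[2]-T[0]),a(T[3]-T[1]),a(T[1]-T[0])+90,a(T[3]-T[2])+90)
print(np.linalg.norm(P[1]-P[0]),np.linalg.norm(P[3]-P[2]))
```

```text
[[0.4884 0.1561]
 [0.6385 0.1314]
 [0.5257 0.3326]
 [0.662  0.3124]
 [0.5012 0.1817]
 [0.5262 0.3222]]
[[0.503  0.1891]
 [0.6362 0.1663]
 [0.5219 0.3227]
 [0.6592 0.2994]] [0.58005707 0.24437583]
78.0882310281339 82.59781180215592 80.35671410480936 80.6257109218832 81.57006258945248 79.91581371295395
81.96995442829181 80.17286188543872 80.30700138121999 80.36947209279235
0.15206949603425096 0.13782087508699997
```

move_arm(
  linear=[
    [0.01, -0.037, 0],
    [0.01, -0.037, 0],
    [0.01, -0.037, 0],
    [0.01, -0.037, 0],
    [0.008, -0.037, 0],
    [0.008, -0.037, 0],
    [0.006, -0.037, 0],
    [0.006, -0.037, 0],
    [0.005, -0.037, 0],
    [0.005, -0.037, 0],
    [0.005, -0.037, -0.02],
    [0.002, -0.037, -0.03],
    [0.001, -0.037, -0.03],
    [0, 0, -0.03],
    [0, 0, -0.04],
    [0, 0, -0.04],
    [0, 0, 0],
  ],
  twist=[
    [0, 0, -1],
    [0, 0, -0.7],
    [0, 0, 0],
    [0, 0, 0],
    [0, 0, 0],
    [0, 0, 0],
    [0, 0, 0],
    [0, 0, 0],
    [0, 0, 0],
    [0, 0, 0],
    [0, 0, 0],
    [0, 0, 0],
    [0, 0, 0],
    [0, 0, 0],
    [0, 0, 0],
    [0, 0, 0],
    [0, 0, 0],
  ],
)

```text
time: 3.4
eef_pos: [0.5895, -0.1843, 0.2239]
tcp_rot: [0.147, 0.989, 0.005, 0.011]
contact_force: [-1.2, 1.0, -2.1]
opening: 1.0
```

Run:
```python
from h import *
s=get_state();print(s['eef_pos'],s['tcp_rot'])
c=cam('wrist');cv2.imwrite('pics/w2.png',c['img'])
```

```text
[ 0.58953781 -0.184281    0.22393967] [0.14651022 0.98913749 0.00492375 0.01084115]
```

View pics/w2.png

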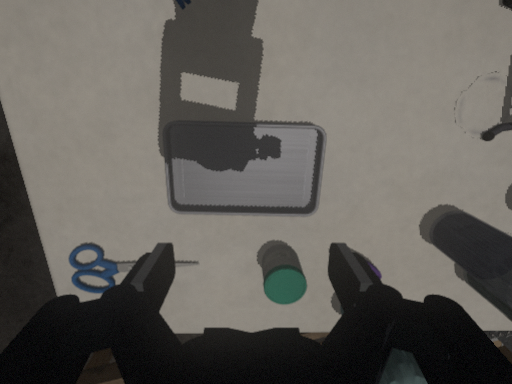

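```bash
cat >> h.py <<'E'
from scipy.spatial.transform import Rotation as Ro
def corr(deg):
    """world rotvec (deg) to bring tool to vertical with jaw y at deg"""
    a=np.radians(deg);y=np.array([np.cos(a),np.sin(a),0]);z=np.array([0,0,-1.]);x=np.cross(y,z)
    T=np.c_[x,y,z];return np.degrees((Ro.from_matrix(T)*Ro.from_quat(get_state()['tcp_rot']).inv()).as_rotvec()).round(2)
E
python3 - <<'E'
from h import *
print(corr(71.4))
c=cam('wrist')
m=cv2.inRange(c['img'],(60,60,60),(135,135,140));
P=onz(c,[(167,124),(324,127),(317,213),(173,210)],.024);print(P.round(4));print(P.mean(0))
Q=cloud(c);print(Q[165,250],Q[100,350])
E
```

```text
[-0.2   1.62 -1.78]
[[ 0.5099 -0.2648  0.024 ]
 [ 0.5692 -0.0816  0.024 ]
 [ 0.6801 -0.1143  0.024 ]
 [ 0.6177 -0.3014  0.024 ]]
[ 0.59423298 -0.19052974  0.024     ]
[ 0.59327627 -0.1841469   0.00300987] [ 5.49970105e-01 -3.71805762e-02  1.23228881e-04]
```

move_arm(
  linear=[
    [0, -0.005, -0.02],
    [-0.003, -0.005, -0.035],
    [0, 0, -0.035],
    [0, 0, -0.035],
    [0, 0, -0.03],
    [0, 0, -0.02],
    [0, 0, -0.01],
    [0, 0, 0],
  ],
  twist=[
    [-0.2, 1.6, -1.8],
    [0, 0, 0],
    [0, 0, 0],
    [0, 0, 0],
    [0, 0, 0],
    [0, 0, 0],
    [0, 0, 0],
    [0, 0, 0],
  ],
)

```text
time: 4.17
eef_pos: [0.6143, -0.1983, 0.082]
tcp_rot: [0.157, 0.987, -0.011, 0.034]
contact_force: [-0.0, 0.0, 0.2]
opening: 1.003
```

Run:
```python
from h import *
print(corr(71.4))
c=cam('wrist');cv2.imwrite('pics/w3.png',c['img'])
```

```text
[ 1.82  3.65 -0.57]
```

View pics/w3.png

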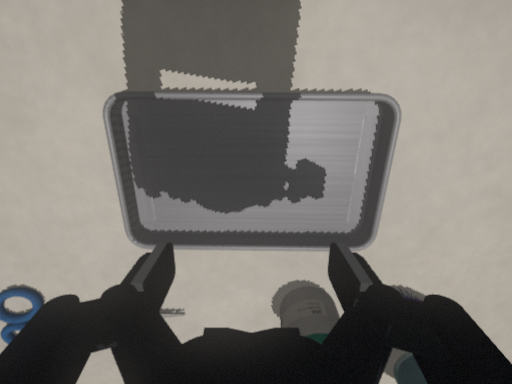

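move_arm(
  linear=[
    [-0.009, 0.001, 0.003],
    [-0.009, 0.001, 0],
    [-0.009, 0, 0],
    [0, 0, 0],
  ],
  twist=[
    [0.9, 1.8, -0.5],
    [0.9, 1.8, 0],
    [0, 0, 0],
    [0, 0, 0],
  ],
)

```text
time: 4.55
eef_pos: [0.5954, -0.1988, 0.1006]
tcp_rot: [0.16, 0.987, -0.003, 0.011]
contact_force: [-0.3, -0.3, 0.2]
opening: 1.0
```

Run:
```python
from h import *
print(corr(71.4),get_state()['eef_pos'])
```

```text
[ 0.58  1.14 -0.21] [ 0.59541293 -0.19876847  0.10055237]
```

move_arm(
  linear=[
    [-0.008, 0.002, -0.005],
    [-0.005, 0.002, -0.01],
    [0, 0, -0.01],
    [0, 0, -0.01],
    [0, 0, -0.01],
    [0, 0, 0],
  ],
  twist=[
    [0.6, 1.1, -0.2],
    [0, 0.4, 0],
    [0, 0.4, 0],
    [0, 0.4, 0],
    [0, 0.4, 0],
    [0, 0, 0],
  ],
)

```text
time: 5.05
eef_pos: [0.5834, -0.1953, 0.0565]
tcp_rot: [0.162, 0.987, -0.004, -0.011]
contact_force: [-1.0, 0.4, -0.5]
opening: 0.998
```

Run:
```python
from h import *
print(corr(71.4),get_state()['eef_pos'])
c=cam('scene');cv2.imwrite('pics/s3.png',cv2.resize(c['img'][180:300,300:460],None,fx=4,fy=4))
```

```text
[ 0.21 -1.26  0.01] [ 0.58339868 -0.19525206  0.05654729]
```

View pics/s3.png

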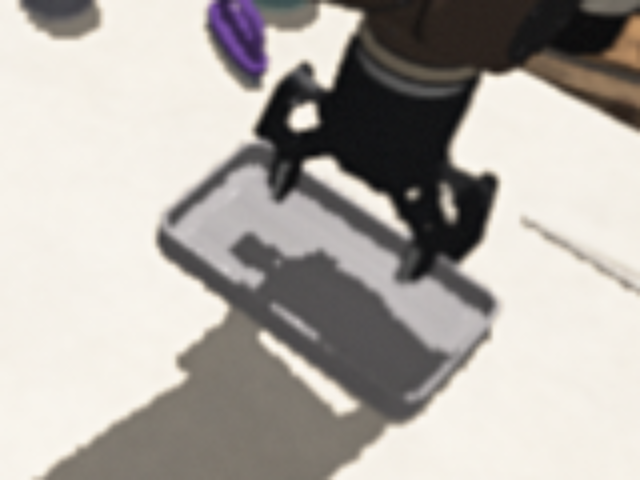

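The fingers hang over the open tray, inside all four walls. I'll go down slowly.

move_arm(
  linear=[
    [0, 0, -0.01],
    [0, 0, -0.01],
    [0, 0, -0.008],
    [0, 0, -0.006],
    [0, 0, -0.003],
    [0, 0, 0],
  ],
  twist=[
    [0.2, -1.2, 0],
    [0, 0.4, 0],
    [0, 0.3, 0],
    [0, 0.2, 0],
    [0, 0, 0],
    [0, 0, 0],
  ],
)

```text
time: 5.6
eef_pos: [0.5842, -0.1953, 0.0161]
tcp_rot: [0.161, 0.987, -0.001, -0.01]
contact_force: [-0.7, 0.5, -0.4]
opening: 0.999
```

Run:
```python
from h import *
print(corr(71.4),get_state()['eef_pos'],get_state()['contact_force'])
```

```text
[-0.01 -1.12 -0.02] [ 0.58416948 -0.19526799  0.01608169] [-0.67429564  0.52699822 -0.35361437]
```

move_arm(
  linear=[
    [-0.008, 0.001, 0],
    [-0.008, 0.001, 0],
    [-0.008, 0.001, 0],
    [-0.008, 0.001, 0],
    [-0.008, 0.001, 0],
    [-0.008, 0.001, 0],
    [-0.006, 0.001, 0],
    [-0.004, 0.001, 0],
    [0, 0, 0],
  ],
  twist=[
    [0, -0.8, 0],
    [0, 0, 0],
    [0, 0, 0],
    [0, 0, 0],
    [0, 0, 0],
    [0, 0, 0],
    [0, 0, 0],
    [0, 0, 0],
    [0, 0, 0],
  ],
)

```text
time: 6.35
eef_pos: [0.5245, -0.188, 0.0192]
tcp_rot: [0.162, 0.987, -0.002, 0.001]
contact_force: [-0.2, -0.3, -1.5]
opening: 1.003
```

Run:
```python
from h import *
print(corr(71.4),get_state()['eef_pos'],get_state()['contact_force'])
c=cam('scene');cv2.imwrite('pics/s4.png',cv2.resize(c['img'][180:300,300:460],None,fx=4,fy=4))
```

```text
[0.22 0.11 0.  ] [ 0.52453259 -0.18801523  0.01923788] [-0.24710619 -0.30824614 -1.52169881]
```

View pics/s4.png

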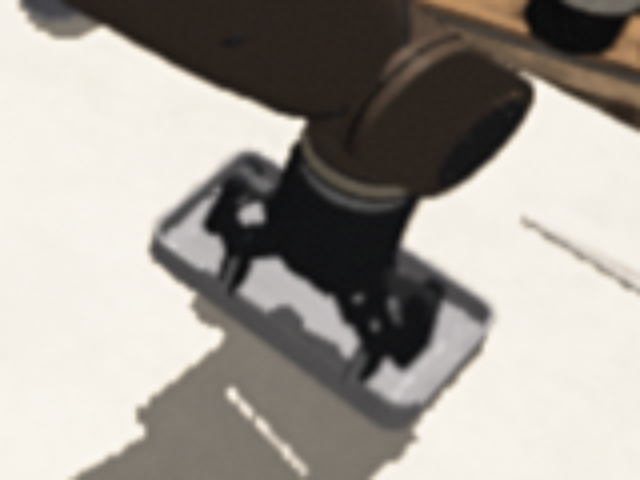

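The fingers have reached the near side wall. Now I'll push sideways and turn.

move_arm(
  linear=[
    [-0.004, 0.001, -0.001],
    [-0.005, 0.001, 0],
    [-0.005, 0.001, 0],
    [-0.005, 0.001, 0],
    [-0.005, 0.001, 0],
    [-0.005, 0.001, 0],
    [-0.005, 0.001, 0],
    [-0.005, 0.001, 0],
    [-0.005, 0.001, 0],
    [-0.005, 0.001, 0],
    [-0.003, 0.001, 0],
    [0, 0, 0],
  ],
  twist=[
    [0, 0, 0],
    [0, 0, 1],
    [0, 0, 1],
    [0, 0, 1],
    [0, 0, 1],
    [0, 0, 1],
    [0, 0, 1],
    [0, 0, 1],
    [0, 0, 1],
    [0, 0, 1],
    [0, 0, 0],
    [0, 0, 0],
  ],
)

```text
time: 7.4
eef_pos: [0.4659, -0.1751, 0.017]
tcp_rot: [0.075, 0.997, -0.001, -0.0]
contact_force: [-0.0, -0.3, -0.3]
opening: 1.0
```

Run:
```python
from h import *
print(corr(80.5),get_state()['eef_pos'],get_state()['contact_force'])
c=cam('side');cv2.imwrite('pics/d5.png',cv2.resize(c['img'][180:340,150:310],None,fx=3.7,fy=3.7))
```

```text
[ 0.1  -0.07 -0.95] [ 0.46588282 -0.17506919  0.01702135] [-0.0063609  -0.25964657 -0.34158799]
```

View pics/d5.png

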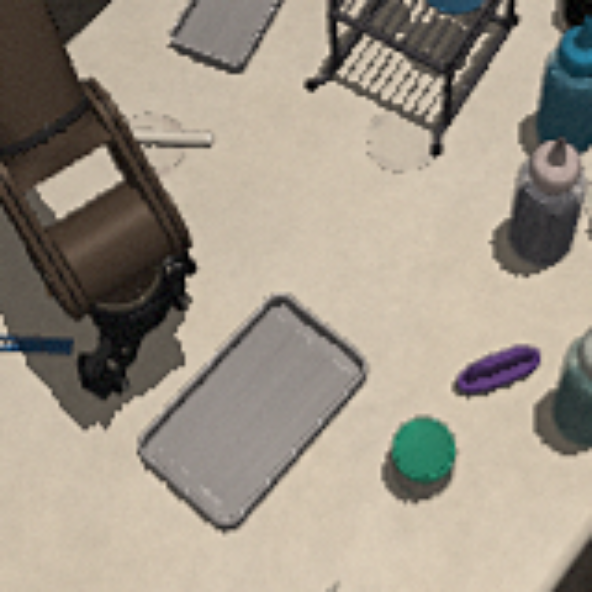

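The tray hasn't moved: the hand passed over its wall and is now on the near side. So with the jaws open, the tips end behind the TCP and ride too high. I'll re-measure the tray, go back inside and press lower.

```bash
cat >> h.py <<'E'
def tray(n='side'):
    c=cam(n);hsv=cv2.cvtColor(c['img'],cv2.COLOR_BGR2HSV)
    m=((hsv[...,1]<60)&(hsv[...,2]>50)&(hsv[...,2]<165)).astype(np.uint8)*255
    m=cv2.morphologyEx(m,cv2.MORPH_OPEN,np.ones((3,3)))
    for k in cv2.findContours(m,cv2.RETR_EXTERNAL,cv2.CHAIN_APPROX_NONE)[0]:
        if cv2.contourArea(k)<400: continue
        P=onz(c,k.reshape(-1,2),0.024)[:,:2];r=cv2.minAreaRect((P*1000).astype(np.float32))
        if 90<min(r[1])<160 and max(r[1])<260 and 300<r[0][0]<800: print(n,r)
E
python3 - <<'E'
from h import *
tray();tray('scene')
E
```

```text
side ((584.0833129882812, -196.65248107910156), (200.5122528076172, 121.7743911743164), 71.99039459228516)
side ((383.6473388671875, 199.90594482421875), (141.4427947998047, 92.65972900390625), 87.1497573852539)
```

move_arm(
  linear=[
    [0, 0, 0.01],
    [0, 0, 0.01],
    [0, 0, 0.01],
    [0.01, 0, 0.005],
    [0.015, -0.003, 0],
    [0.015, -0.003, 0],
    [0.015, -0.003, 0],
    [0.015, -0.003, 0],
    [0.01, -0.003, 0],
    [0.01, -0.002, 0],
    [0, 0, 0],
  ],
  twist=[
    [0, 0, -2],
    [0, 0, -2],
    [0, 0, -2],
    [0, 0, -2],
    [0, 0, -2],
    [0, 0, 0],
    [0, 0, 0],
    [0, 0, 0],
    [0, 0, 0],
    [0, 0, 0],
    [0, 0, 0],
  ],
)

```text
time: 8.47
eef_pos: [0.5642, -0.1942, 0.0551]
tcp_rot: [0.166, 0.986, -0.001, 0.002]
contact_force: [0.5, -0.1, 0.1]
opening: 1.001
```

Run:
```python
from h import *
print(corr(71.4),get_state()['eef_pos'],get_state()['contact_force'])
```

```text
[0.2  0.22 0.48] [ 0.56419236 -0.1941694   0.05512397] [ 0.49151002 -0.10933828  0.14175374]
```

move_arm(
  linear=[
    [0, 0, -0.01],
    [0, 0, -0.01],
    [0, 0, -0.01],
    [0, 0, -0.008],
    [0, 0, -0.006],
    [0, 0, -0.003],
    [0, 0, 0],
  ],
  twist=[
    [0, 0, 0.4],
    [0, 0, 0],
    [0, 0, 0],
    [0, 0, 0],
    [0, 0, 0],
    [0, 0, 0],
    [0, 0, 0],
  ],
)

```text
time: 9.05
eef_pos: [0.5604, -0.1926, 0.0005]
tcp_rot: [0.162, 0.987, -0.0, -0.001]
contact_force: [0.3, 0.0, 0.6]
opening: 1.002
```

Run:
```python
from h import *
print(corr(71.7),get_state()['eef_pos'],get_state()['contact_force'])
c=cam('scene');cv2.imwrite('pics/s6.png',cv2.resize(c['img'][180:300,300:460],None,fx=4,fy=4))
```

```text
[ 0.04 -0.11  0.33] [ 5.60432486e-01 -1.92562653e-01  5.11746080e-04] [0.30834772 0.03454289 0.57398782]
```

View pics/s6.png

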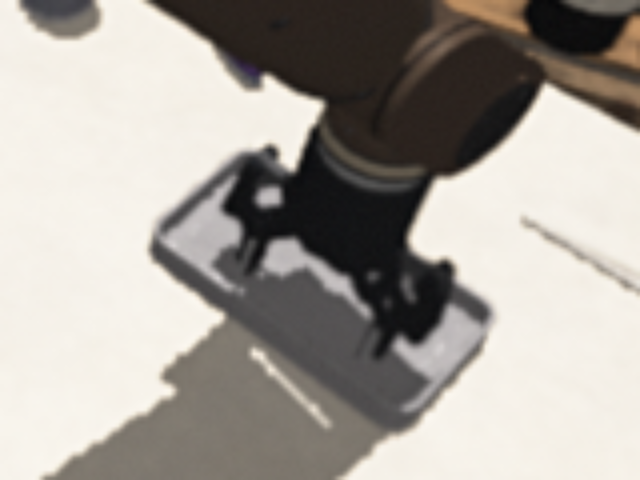

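move_arm(
  linear=[
    [-0.005, 0.001, 0.002],
    [-0.006, 0.001, 0],
    [-0.006, 0.001, 0],
    [-0.006, 0.001, 0],
    [-0.006, 0.001, 0],
    [-0.005, 0.001, 0],
    [-0.005, 0.001, 0],
    [-0.004, 0.001, 0],
    [-0.003, 0, 0],
  ],
  twist=[
    [0, 0, 0.3],
    [0, 0, 0],
    [0, 0, 0],
    [0, 0, 0],
    [0, 0, 0.5],
    [0, 0, 0.5],
    [0, 0, 0.5],
    [0, 0, 0.5],
    [0, 0, 0],
  ],
)

```text
time: 9.85
eef_pos: [0.5128, -0.1852, 0.0061]
tcp_rot: [0.14, 0.99, -0.002, 0.004]
contact_force: [0.9, -0.3, -0.5]
opening: 1.004
```

Run:
```python
from h import *
print(corr(80.5),get_state()['eef_pos'],get_state()['contact_force']);tray();
c=cam('side');cv2.imwrite('pics/d7.png',cv2.resize(c['img'][180:340,150:310],None,fx=3.7,fy=3.7))
```

```text
[0.27 0.46 6.63] [ 0.51283202 -0.18519361  0.00611683] [ 0.93522376 -0.2919229  -0.53741255]
side ((383.22540283203125, 199.33685302734375), (140.72470092773438, 93.2461929321289), 88.46985626220703)
```

View pics/d7.png

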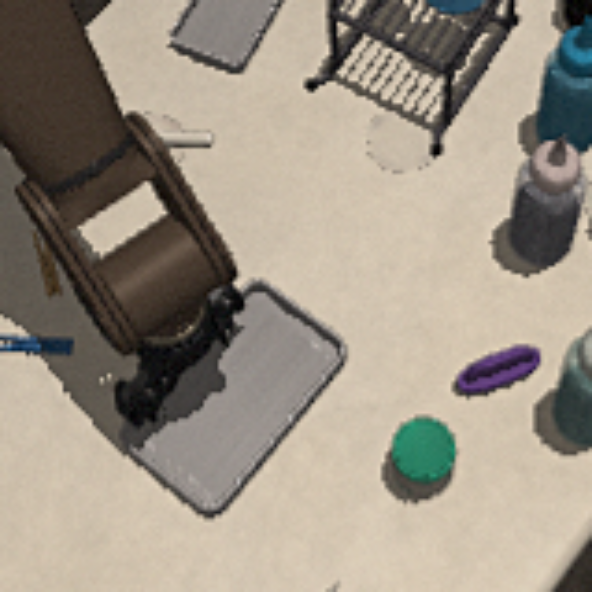

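The tray is following now. I'll continue.

move_arm(
  linear=[
    [-0.005, 0.001, -0.002],
    [-0.005, 0.001, -0.001],
    [-0.005, 0.001, 0],
    [-0.005, 0.001, 0],
    [-0.005, 0.001, 0],
    [-0.005, 0.001, 0],
    [-0.005, 0.001, 0],
    [-0.005, 0.001, 0],
    [-0.002, 0, 0],
    [0, 0, 0],
  ],
  twist=[
    [0.2, 0.4, 0.8],
    [0, 0, 0.8],
    [0, 0, 0.8],
    [0, 0, 0.8],
    [0, 0, 0.8],
    [0, 0, 0.8],
    [0, 0, 0.8],
    [0, 0, 0.8],
    [0, 0, 0],
    [0, 0, 0],
  ],
)

```text
time: 10.78
eef_pos: [0.4703, -0.1785, 0.0055]
tcp_rot: [0.08, 0.997, -0.002, 0.005]
contact_force: [2.5, -1.3, 0.7]
opening: 0.999
```

Run:
```python
from h import *
print(corr(80.5),get_state()['eef_pos'],get_state()['contact_force'])
```

```text
[ 0.26  0.53 -0.35] [ 0.47034223 -0.17852307  0.00545439] [ 2.49211286 -1.30253315  0.67743865]
```

move_arm(
  linear=[
    [0.008, -0.001, 0],
    [0.01, -0.001, 0],
    [0.005, 0, 0.01],
    [0, 0, 0.02],
    [0, 0, 0.02],
    [0, 0, 0.03],
    [0, 0, 0.03],
    [0, -0.02, 0.03],
    [0, -0.03, 0.03],
    [0, -0.03, 0.02],
    [0, 0, 0],
  ],
  twist=[
    [0, 0, 0],
    [0, 0, 0],
    [0, 0, 0],
    [0, 0, -6],
    [0, 0, -6],
    [0, 0, -7],
    [0, 0, -7],
    [0, 0, -7],
    [0, 0, -7],
    [0, 0, -7],
    [0, 0, -7],
  ],
)

```text
time: 11.7
eef_pos: [0.4901, -0.2562, 0.2035]
tcp_rot: [0.534, 0.845, 0.007, -0.005]
contact_force: [0.7, 0.1, -0.4]
opening: 0.998
```

Run:
```python
from h import *
print(corr(-9.5),get_state()['eef_pos'],get_state()['contact_force']);tray();tray('scene')
for n in ['side','scene']: cv2.imwrite(f'pics/{n}8.png',cam(n)['img'])
```

```text
[ -0.99   0.21 -34.92] [ 0.49014642 -0.25621883  0.20349905] [ 0.7167902   0.12800116 -0.37673699]
side ((383.6473388671875, 199.90594482421875), (141.4427947998047, 92.65972900390625), 87.1497573852539)
```

View pics/side8.png

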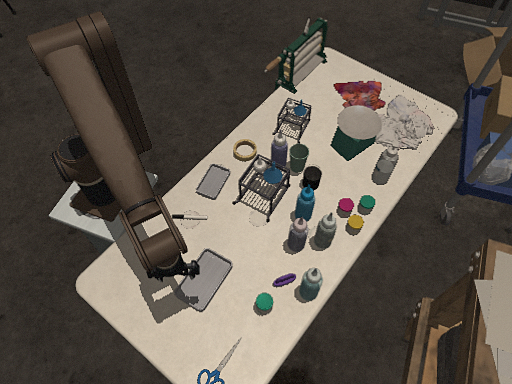

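View pics/scene8.png

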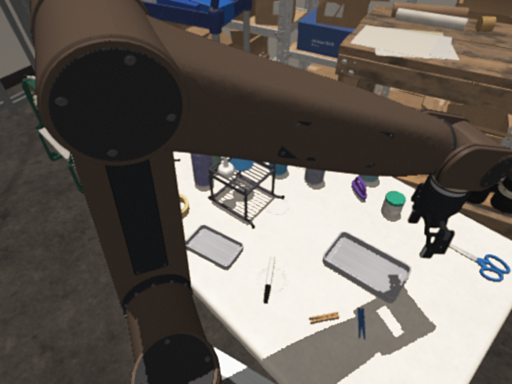

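move_arm(
  linear=[
    [0, -0.015, 0],
    [0, -0.015, 0],
    [0, -0.015, 0],
    [0, -0.015, 0],
    [0, -0.015, 0],
    [0, 0, 0],
  ],
  twist=[
    [-1, 0.2, -7],
    [0, 0, -7],
    [0, 0, -7],
    [0, 0, -7],
    [0, 0, -7],
    [0, 0, 0],
  ],
)

```text
time: 12.4
eef_pos: [0.4838, -0.3163, 0.1846]
tcp_rot: [0.76, 0.65, 0.003, -0.02]
contact_force: [-1.5, -0.3, 0.8]
opening: 0.999
```

Run:
```python
from h import *
print(corr(-9.5),get_state()['eef_pos']);tray();tray('scene')
for n,(x0,y0,x1,y1) in [('side',(170,230,250,310)),('scene',(310,220,420,310))]:
    c=cam(n);im=cv2.convertScaleAbs(cv2.resize(c['img'][y0:y1,x0:x1],None,fx=6,fy=6,interpolation=cv2.INTER_CUBIC),alpha=1.3)
    for k in range(0,x1-x0,10): cv2.putText(im,str(x0+k),(k*6,12),0,.35,(0,0,255))
    for k in range(0,y1-y0,10): cv2.putText(im,str(y0+k),(0,k*6+4),0,.35,(0,0,255))
    cv2.imwrite(f'pics/{n}9.png',im)
```

```text
[-2.03 -1.2  -0.54] [ 0.48382945 -0.31626212  0.18457935]
side ((427.37750244140625, -348.185302734375), (127.11651611328125, 199.17457580566406), 56.367549896240234)
side ((519.908203125, -180.17919921875), (194.21722412109375, 116.70669555664062), 80.52214050292969)
side ((383.48712158203125, 199.44964599609375), (141.72488403320312, 92.86872100830078), 87.6076431274414)
```

View pics/side9.png

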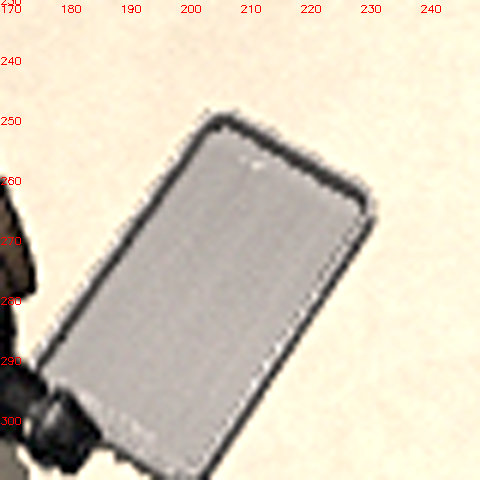

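View pics/scene9.png

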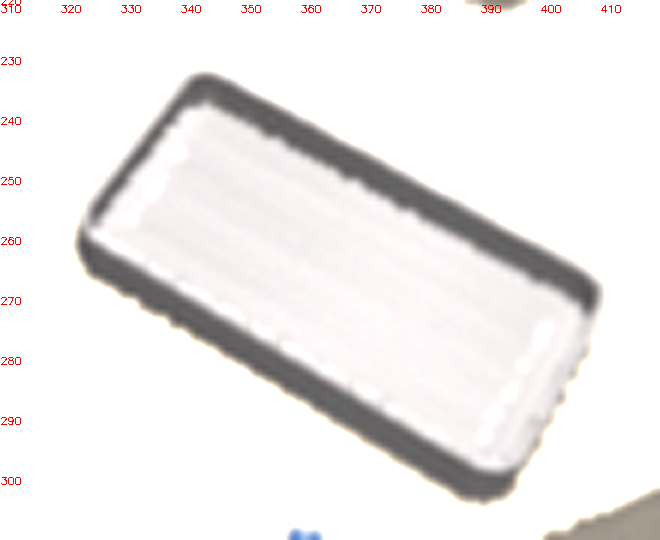

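Run:
```python
from h import *
c=cam('scene');d=cam('side')
a=np.radians(80.5);u=np.array([np.cos(a),np.sin(a)]);n=np.array([u[1],-u[0]]);m=np.array([.569,.1365])
for cc,L in [(c,[(350,234),(402,261.5)]),(c,[(326,260.5),(386,295)]),(d,[(198,254.5),(180,282)]),(d,[(229,272),(208,303)])]:
    P=onz(cc,L,.024)[:,:2];print(P.round(3),(P-m)@n,np.degrees(np.arctan2(*(P[0]-P[1])[::-1])))
```

```text
[[ 0.587 -0.108]
 [ 0.564 -0.253]] [0.05783217 0.05971598] 81.23263570697837
[[ 0.471 -0.081]
 [ 0.448 -0.241]] [-0.06090532 -0.05729251] 81.77545481957131
[[ 0.464 -0.103]
 [ 0.45  -0.217]] [-0.06435354 -0.0588852 ] 83.2292704767827
[[ 0.593 -0.123]
 [ 0.571 -0.248]] [0.06615653 0.0649594 ] 79.96067067115999
```

The tray is within a few mm of the rack's centreline and within about 1° of its direction. I'll lower the open jaws behind its near end.

move_arm(
  linear=[
    [0.005, -0.004, -0.01],
    [0.004, -0.003, -0.02],
    [0, 0, -0.02],
    [0, 0, -0.02],
    [0, 0, -0.02],
    [0, 0, -0.015],
    [0, 0, 0],
  ],
  twist=[
    [-2, -1.2, -0.5],
    [0, 0, 0],
    [0, 0, 0],
    [0, 0, 0],
    [0, 0, 0],
    [0, 0, 0],
    [0, 0, 0],
  ],
)

```text
time: 13.28
eef_pos: [0.4966, -0.3183, 0.0822]
tcp_rot: [0.757, 0.654, 0.001, 0.006]
contact_force: [-0.9, 1.2, -0.5]
opening: 1.001
```

Run:
```python
from h import *
print(corr(-9.3),get_state()['eef_pos'])
```

```text
[ 0.47  0.57 -0.95] [ 0.49657745 -0.31828711  0.0821827 ]
```

move_arm(
  linear=[
    [-0.002, -0.003, -0.015],
    [-0.001, 0, -0.015],
    [0, 0, -0.015],
    [0, 0, -0.012],
    [0, 0, -0.008],
    [0, 0, -0.005],
    [0, 0, 0],
  ],
  twist=[
    [0.4, 0.5, -0.9],
    [0, 0, 0],
    [0, 0, 0],
    [0, 0, 0],
    [0, 0, 0],
    [0, 0, 0],
    [0, 0, 0],
  ],
)

```text
time: 13.87
eef_pos: [0.497, -0.3208, 0.0152]
tcp_rot: [0.759, 0.651, 0.001, 0.004]
contact_force: [-0.0, 0.1, -0.3]
opening: 1.0
```

Run:
```python
from h import *
print(corr(-9.3),get_state()['eef_pos'],get_state()['contact_force'])
for n,(x0,y0,x1,y1) in [('side',(130,230,250,340)),('scene',(310,200,460,310))]:
    c=cam(n);cv2.imwrite(f'pics/{n}10.png',cv2.resize(c['img'][y0:y1,x0:x1],None,fx=4,fy=4,interpolation=cv2.INTER_CUBIC))
```

```text
[ 0.34  0.38 -0.54] [ 0.49699381 -0.3208091   0.01522828] [-0.02773429  0.07708788 -0.29709785]
```

View pics/scene10.png

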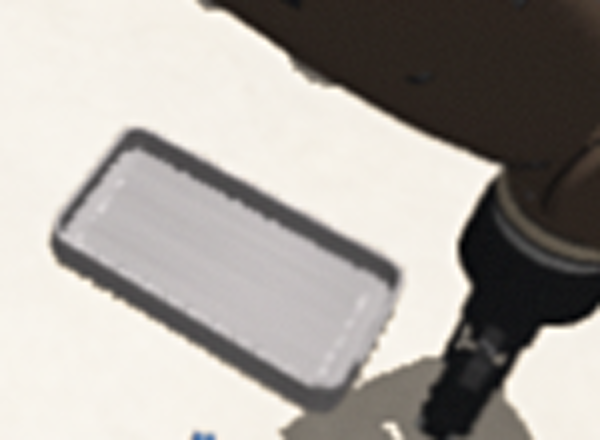

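move_arm(
  linear=[
    [-0.002, 0, 0],
    [-0.002, 0, 0],
    [0, 0, -0.002],
    [0, 0, 0],
    [0, 0, 0],
  ],
  twist=[
    [0.3, 0.4, -0.5],
    [0, 0, 0],
    [0, 0, 0],
    [0, 0, 0],
    [0, 0, 0],
  ],
  grip=0.6,
)

```text
time: 14.38
eef_pos: [0.495, -0.3231, 0.0177]
tcp_rot: [0.762, 0.647, -0.0, 0.004]
contact_force: [-0.8, -0.4, 0.3]
opening: 0.602
```

Run:
```python
from h import *
print(corr(-9.3),get_state()['eef_pos'],get_state()['contact_force'])
for n,(x0,y0,x1,y1) in [('side',(130,230,250,340))]:
    c=cam(n);cv2.imwrite(f'pics/{n}11.png',cv2.resize(c['img'][y0:y1,x0:x1],None,fx=4,fy=4,interpolation=cv2.INTER_CUBIC))
c=cam('wrist');cv2.imwrite('pics/w11.png',c['img'])
```

```text
[0.33 0.27 0.01] [ 0.49496453 -0.32312314  0.0176997 ] [-0.82017757 -0.44349009  0.29077697]
```

View pics/side11.png

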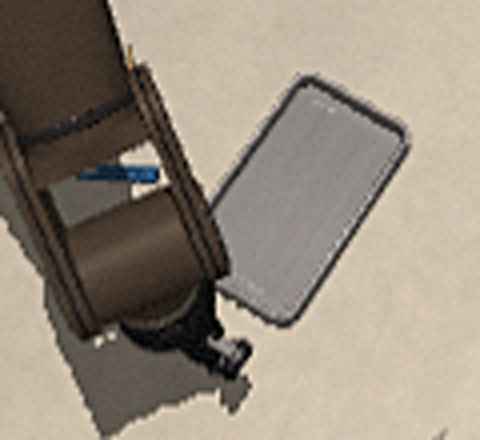

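View pics/w11.png

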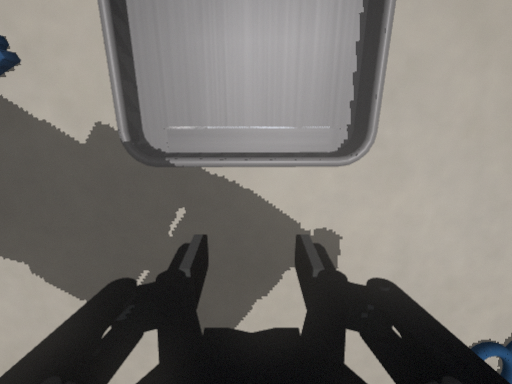

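The wrist view shows both fingers (x≈195 and 310) centred on the tray's near end (x≈130 to 380), and square to it. I'll lower and start pushing.

move_arm(
  linear=[
    [0, 0, -0.006],
    [0, 0, -0.004],
    [0, 0, 0],
    [0.001, 0.006, 0],
    [0.001, 0.007, 0],
    [0.001, 0.007, 0],
    [0.001, 0.007, 0],
    [0.001, 0.007, 0],
    [0.001, 0.007, 0],
    [0.001, 0.007, 0],
    [0, 0, 0],
  ],
  twist=[
    [0.3, 0.3, 0],
    [0, 0, 0],
    [0, 0, 0],
    [0, 0, 0],
    [0, 0, 0],
    [0, 0, 0],
    [0, 0, 0],
    [0, 0, 0],
    [0, 0, 0],
    [0, 0, 0],
    [0, 0, 0],
  ],
)

```text
time: 15.4
eef_pos: [0.5024, -0.2697, 0.0061]
tcp_rot: [0.762, 0.648, -0.001, -0.0]
contact_force: [-0.1, 0.2, 0.4]
opening: 0.598
```

```bash
cat >> h.py <<'E'
def rep(deg=-9.5):
    s=get_state();a=np.radians(80.5);u=np.array([np.cos(a),np.sin(a)]);n=np.array([u[1],-u[0]]);m=np.array([.569,.1365])
    print('corr',corr(deg),s['eef_pos'].round(4),'F',s['contact_force'].round(1),'hand along/lat',(s['eef_pos'][:2]-m)@u-.1,(s['eef_pos'][:2]-m)@n)
E
python3 - <<'E'
from h import *
rep();tray()
c=cam('wrist');cv2.imwrite('pics/w12.png',c['img'])
E
```

```text
corr [ 0.04 -0.1  -0.26] [ 0.5024 -0.2697  0.0061] F [-0.1  0.2  0.4] hand along/lat -0.5116694468613229 0.001321577650141502
side ((521.06103515625, -163.74429321289062), (199.99502563476562, 115.82923126220703), 78.91927337646484)
side ((383.6473388671875, 199.90594482421875), (141.4427947998047, 92.65972900390625), 87.1497573852539)
```

View pics/w12.png

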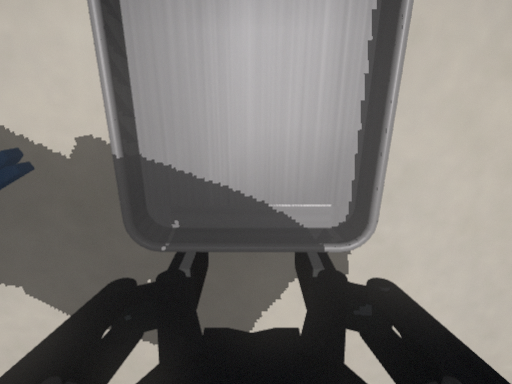

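move_arm(
  linear=[
    [0.001, 0.008, 0.001],
    [0.002, 0.01, 0],
    [0.002, 0.01, 0],
    [0.002, 0.01, 0],
    [0.002, 0.01, 0],
    [0.002, 0.01, 0],
    [0.001, 0.01, 0],
    [0.002, 0.01, 0],
    [0.002, 0.01, 0],
    [0.001, 0.01, 0],
    [0.002, 0.01, 0],
    [0.002, 0.01, 0],
    [0.001, 0.006, 0],
    [0, 0, 0],
  ],
  twist=[
    [0, 0, 0],
    [0, 0, 0],
    [0, 0, 0],
    [0, 0, 0],
    [0, 0, 0],
    [0, 0, 0],
    [0, 0, 0],
    [0, 0, 0],
    [0, 0, 0],
    [0, 0, 0],
    [0, 0, 0],
    [0, 0, 0],
    [0, 0, 0],
    [0, 0, 0],
  ],
)

```text
time: 16.67
eef_pos: [0.5263, -0.1342, 0.0077]
tcp_rot: [0.762, 0.648, -0.002, 0.001]
contact_force: [-1.5, -1.2, -0.1]
opening: 0.599
```

Run:
```python
from h import *
rep();tray();tray('scene')
c=cam('wrist');cv2.imwrite('pics/w13.png',c['img'])
c=cam('side');cv2.imwrite('pics/d13.png',cv2.resize(c['img'][140:300,170:320],None,fx=3.7,fy=3.7))
```

```text
corr [ 0.2  -0.06 -0.28] [ 0.5263 -0.1342  0.0077] F [-1.5 -1.2 -0.1] hand along/lat -0.3740616498393675 0.0025279422999076474
side ((544.552734375, -22.907928466796875), (185.2216796875, 117.470703125), 77.34794616699219)
side ((383.955078125, 201.444091796875), (146.7259521484375, 92.33411407470703), 86.46086120605469)
```

View pics/w13.png

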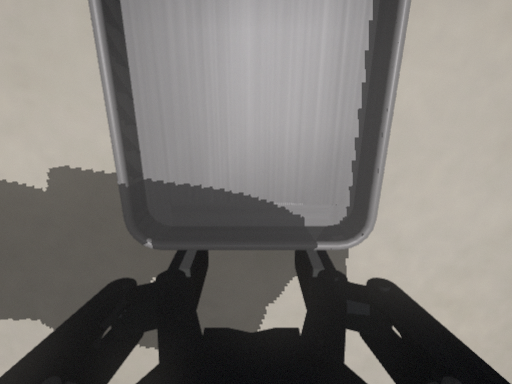

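View pics/d13.png

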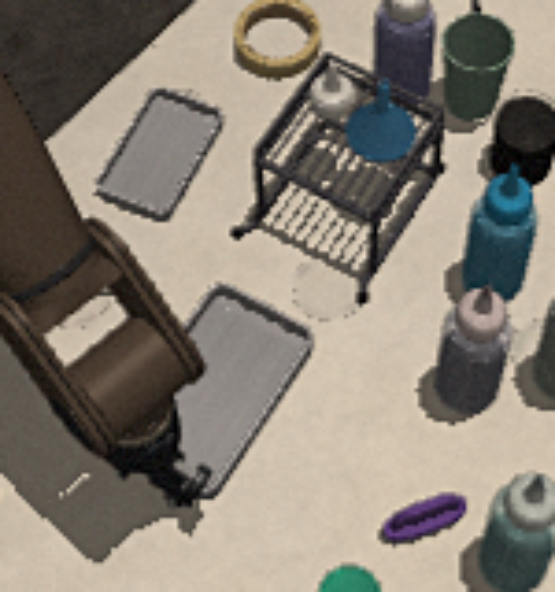

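Run:
```python
from h import *
d=cam('side');x0,y0,x1,y1=205,205,265,280
im=cv2.convertScaleAbs(cv2.resize(d['img'][y0:y1,x0:x1],None,fx=8,fy=8,interpolation=cv2.INTER_CUBIC),alpha=1.3)
for k in range(0,x1-x0,10): cv2.putText(im,str(x0+k),(k*8,12),0,.4,(0,0,255))
for k in range(0,y1-y0,10): cv2.putText(im,str(y0+k),(0,k*8+4),0,.4,(0,0,255))
cv2.imwrite('pics/d14.png',im)
```

```text
(no output)
```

View pics/d14.png

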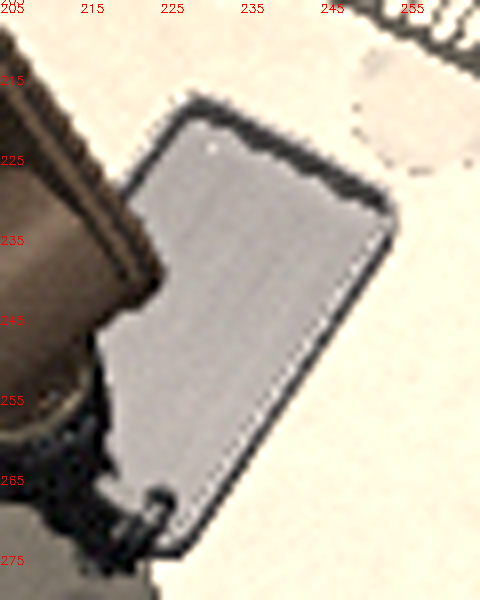

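Run:
```python
from h import *
d=cam('side')
a=np.radians(80.5);u=np.array([np.cos(a),np.sin(a)]);n=np.array([u[1],-u[0]]);m=np.array([.569,.1365])
for L,z in [([(252.5,235.5),(229.5,272)],.024),([(254,236),(230,273)],0.0),([(221,228.3),(227,220.5)],.024),([(230.5,218),(251,230)],.024)]:
    P=onz(d,L,z)[:,:2];print(P.round(3),(P-m)@n,(P-m)@u-.1,np.degrees(np.arctan2(*(P[0]-P[1])[::-1])))
```

```text
[[ 0.617  0.037]
 [ 0.594 -0.122]] [0.06380507 0.06765204] [-0.19005226 -0.35076354] 81.87123871061772
[[ 0.619  0.048]
 [ 0.593 -0.117]] [0.06358927 0.06518538] [-0.1794113  -0.34622882] 81.04818818500084
[[0.498 0.022]
 [0.505 0.059]] [-0.05137417 -0.05004173] [-0.22503245 -0.18647836] -101.47937168171518
[[0.513 0.074]
 [0.604 0.056]] [-0.04453023  0.04746895] [-0.17089474 -0.1738483 ] 168.6611939678667
```

The tray sits about 4–5 mm toward +x of the rack's centreline, so I'll steer slightly back while pushing up to the mouth.

move_arm(
  linear=[
    [0.001, 0.008, 0],
    [0.001, 0.01, 0],
    [0.001, 0.01, 0],
    [0, 0.01, 0],
    [0.001, 0.01, 0],
    [0.001, 0.008, 0],
    [0, 0, 0],
  ],
  twist=[
    [0.2, 0, 0],
    [0, 0, 0],
    [0, 0, 0],
    [0, 0, 0],
    [0, 0, 0],
    [0, 0, 0],
    [0, 0, 0],
  ],
)

```text
time: 17.55
eef_pos: [0.5313, -0.0764, 0.0079]
tcp_rot: [0.763, 0.646, -0.001, 0.001]
contact_force: [-0.2, -2.5, -2.0]
opening: 0.599
```

Run:
```python
from h import *
rep()
cv2.imwrite('pics/w15.png',cam('wrist')['img'])
for n,(x0,y0,x1,y1) in [('side',(205,180,280,255)),('scene',(230,170,330,270))]:
  d=cam(n)
  s=600//(y1-y0);im=cv2.convertScaleAbs(cv2.resize(d['img'][y0:y1,x0:x1],None,fx=s,fy=s,interpolation=cv2.INTER_CUBIC),alpha=1.3)
  for k in range(0,x1-x0,10): cv2.putText(im,str(x0+k),(k*s,12),0,.4,(0,0,255))
  for k in range(0,y1-y0,10): cv2.putText(im,str(y0+k),(0,k*s+4),0,.4,(0,0,255))
  cv2.imwrite(f'pics/{n}15.png',im)
```

```text
corr [ 0.11 -0.03 -0.05] [ 0.5313 -0.0764  0.0079] F [-0.2 -2.5 -2. ] hand along/lat -0.3161848126830331 -0.002064569130807884
```

View pics/side15.png

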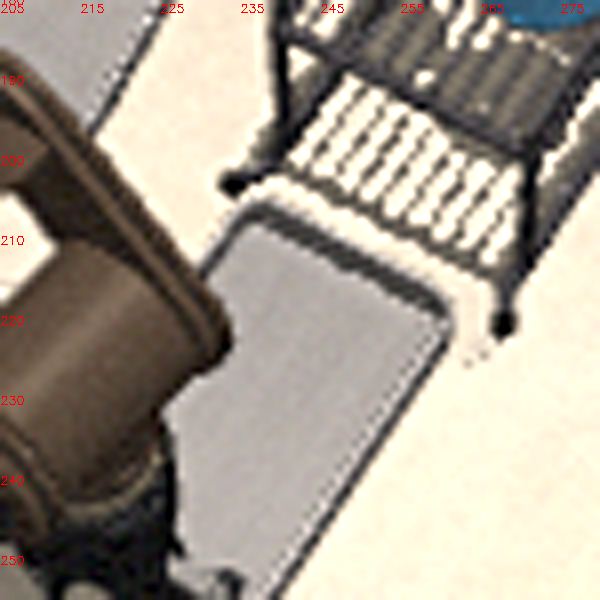

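View pics/scene15.png

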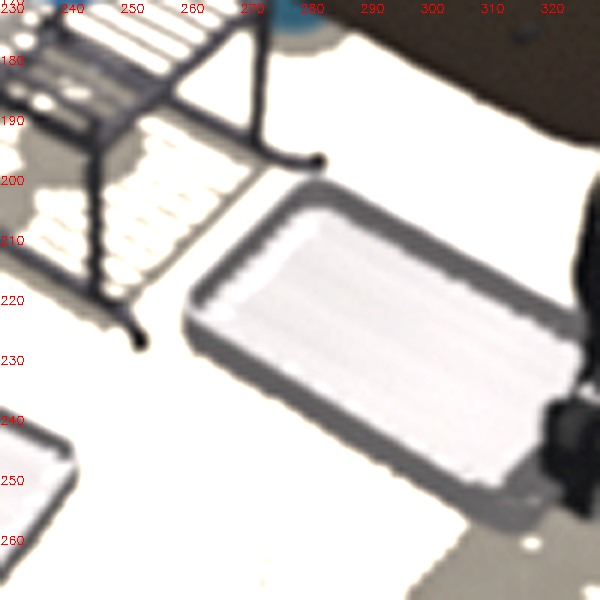

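View pics/w15.png

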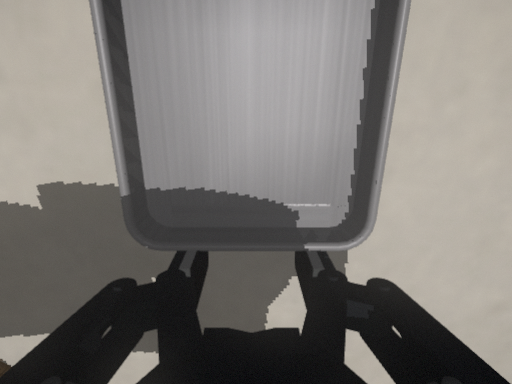

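Run:
```python
from h import *
d=cam('side');s=cam('scene')
a=np.radians(80.5);u=np.array([np.cos(a),np.sin(a)]);n=np.array([u[1],-u[0]]);m=np.array([.569,.1365])
for c,L,z in [(s,[(265,230),(303,253.5)],0),(s,[(264,224.5),(305,249.5)],.024),(s,[(288,201.7),(323,219.7)],.024),(d,[(260,223.5),(240.5,253.5)],.024),(d,[(231,213.5),(235,208)],.024),(d,[(238,205),(259,216.5)],.024)]:
    P=onz(c,L,z)[:,:2];print(P.round(3),(P-m)@n,(P-m)@u-.1,np.degrees(np.arctan2(*(P[0]-P[1])[::-1])))
```

```text
[[ 0.502  0.114]
 [ 0.479 -0.015]] [-0.06236782 -0.06358126] [-0.13315722 -0.26413136] 79.96918406661923
[[ 0.501  0.117]
 [ 0.477 -0.019]] [-0.06409675 -0.06528494] [-0.1300321  -0.26870789] 80.00909646569866
[[ 0.616  0.095]
 [ 0.6   -0.023]] [0.05342328 0.05679166] [-0.13289883 -0.2526908 ] 82.11065171485657
[[ 0.625  0.093]
 [ 0.603 -0.044]] [0.0622478  0.06373917] [-0.13371983 -0.27250951] 81.1156497974677
[[0.508 0.092]
 [0.512 0.12 ]] [-0.05330751 -0.05311923] [-0.15383991 -0.1260567 ] -99.8882721628068
[[0.518 0.136]
 [0.611 0.119]] [-0.05033124  0.04397599] [-0.10910736 -0.11038223] 169.72551002888207
```

The two views disagree by a few mm, but their mean puts the tray on the centreline at about 80.5°. Pushing straight in.

move_arm(
  linear=[
    [0.001, 0.007, 0],
    [0.001, 0.007, 0],
    [0.001, 0.007, 0],
    [0.002, 0.007, 0],
    [0.001, 0.007, 0],
    [0.001, 0.007, 0],
    [0.001, 0.007, 0],
    [0.001, 0.005, 0],
    [0, 0, 0],
  ],
  twist=[
    [0, 0, 0],
    [0, 0, 0],
    [0, 0, 0],
    [0, 0, 0],
    [0, 0, 0],
    [0, 0, 0],
    [0, 0, 0],
    [0, 0, 0],
    [0, 0, 0],
  ],
)

```text
time: 18.55
eef_pos: [0.541, -0.0207, 0.0079]
tcp_rot: [0.764, 0.645, -0.002, 0.001]
contact_force: [-0.3, -2.5, 0.6]
opening: 0.599
```

Run:
```python
from h import *
rep()
for n,(x0,y0,x1,y1) in [('side',(205,180,280,255)),('scene',(230,170,330,270))]:
  d=cam(n)
  s=600//(y1-y0);im=cv2.convertScaleAbs(cv2.resize(d['img'][y0:y1,x0:x1],None,fx=s,fy=s,interpolation=cv2.INTER_CUBIC),alpha=1.3)
  cv2.imwrite(f'pics/{n}16.png',im)
```

```text
corr [ 0.26 -0.05  0.11] [ 0.541  -0.0207  0.0079] F [-0.3 -2.5  0.6] hand along/lat -0.2596299203151643 -0.0016408250307242435
```

View pics/side16.png

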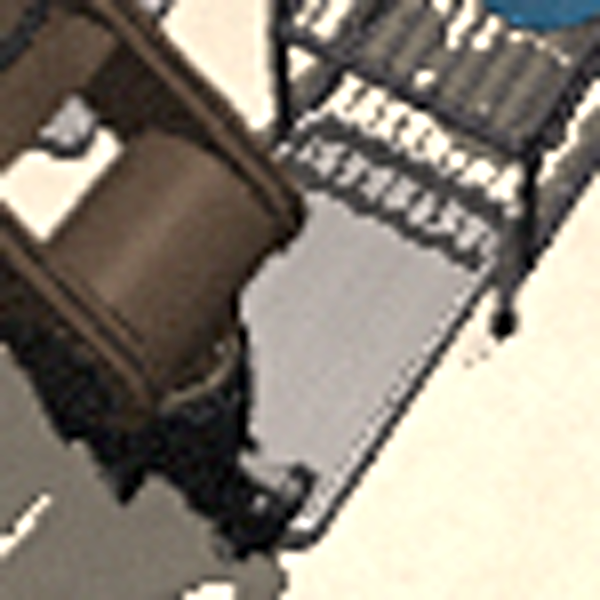

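View pics/scene16.png

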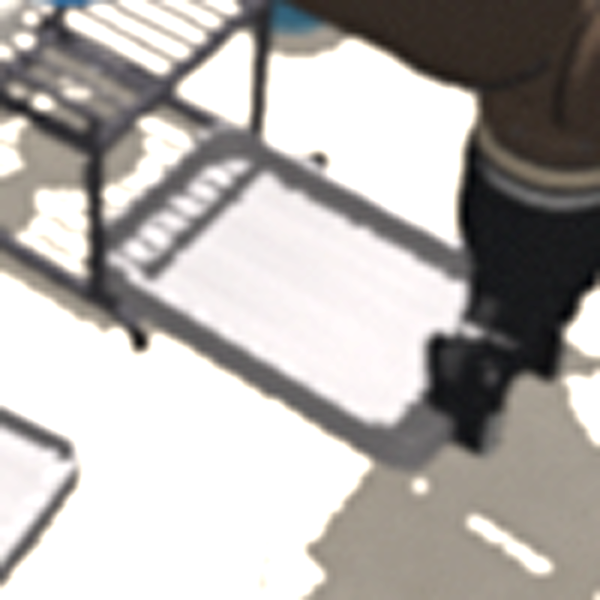

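The leading end is between the rods and the force is only about 2.5 N. I'll continue.

move_arm(
  linear=[
    [0.001, 0.007, 0],
    [0.001, 0.007, 0],
    [0.001, 0.007, 0],
    [0.002, 0.007, 0],
    [0.001, 0.007, 0],
    [0.001, 0.007, 0],
    [0.001, 0.007, 0],
    [0.001, 0.007, 0],
    [0.001, 0.007, 0],
    [0.002, 0.007, 0],
    [0.001, 0.007, 0],
    [0.001, 0.004, 0],
    [0, 0, 0],
  ],
  twist=[
    [0.2, 0, 0],
    [0, 0, 0],
    [0, 0, 0],
    [0, 0, 0],
    [0, 0, 0],
    [0, 0, 0],
    [0, 0, 0],
    [0, 0, 0],
    [0, 0, 0],
    [0, 0, 0],
    [0, 0, 0],
    [0, 0, 0],
    [0, 0, 0],
  ],
)

```text
time: 19.73
eef_pos: [0.5557, 0.068, 0.0079]
tcp_rot: [0.764, 0.645, -0.001, -0.0]
contact_force: [0.1, -2.8, 0.7]
opening: 0.598
```

Run:
```python
from h import *
rep()
for n,(x0,y0,x1,y1) in [('side',(205,160,305,240)),('scene',(200,150,320,250))]:
  d=cam(n)
  s=600//(y1-y0);im=cv2.convertScaleAbs(cv2.resize(d['img'][y0:y1,x0:x1],None,fx=s,fy=s,interpolation=cv2.INTER_CUBIC),alpha=1.3)
  cv2.imwrite(f'pics/{n}17.png',im)
```

```text
corr [ 0.09 -0.14  0.12] [0.5557 0.068  0.0079] F [ 0.1 -2.8  0.7] hand along/lat -0.16976329266593704 -0.0017651750669241554
```

View pics/side17.png

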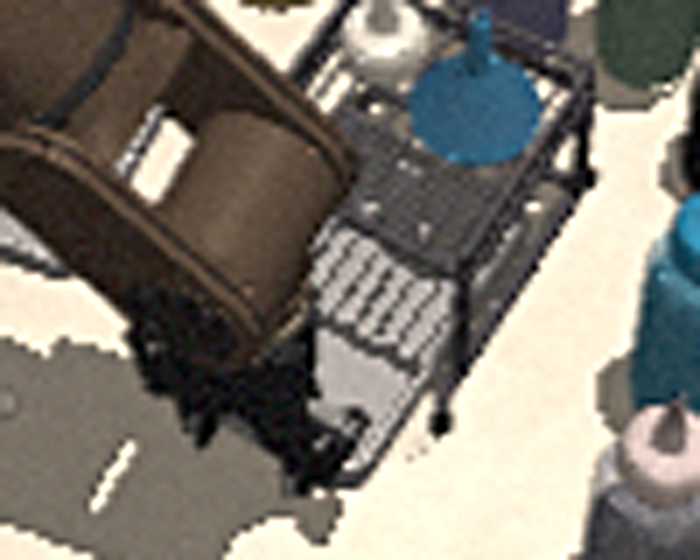

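View pics/scene17.png

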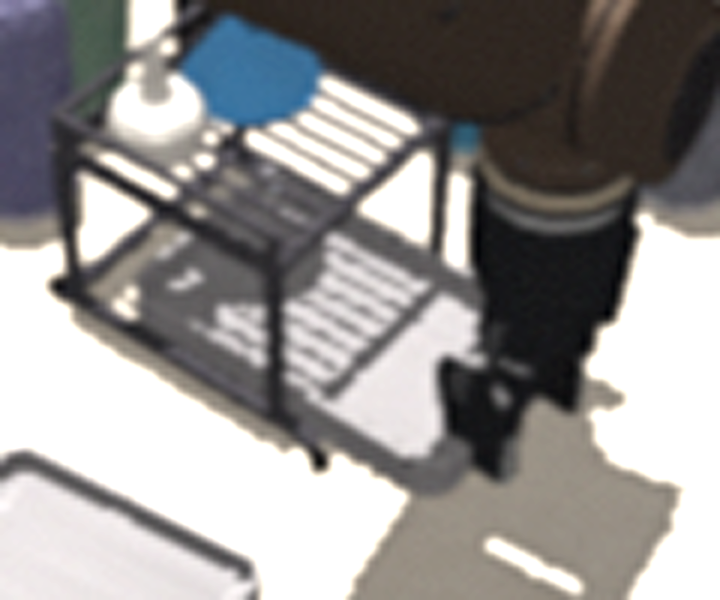

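Run:
```python
from h import *
for n in ['scene','side']:
    W=cloud(cam(n));k=(W[...,0]>.3)&(W[...,0]<.7)&(W[...,1]>.0)&(W[...,1]<.35)&(W[...,2]>.21)
    P=W[k];a=np.radians(80.5);u=np.array([np.cos(a),np.sin(a)]);al=(P[:,:2]-[.569,.1365])@u-.1
    for lo in np.arange(-.25,.1,.03):
        q=P[(al>=lo)&(al<lo+.03)]
        if len(q): print(n,round(lo,2),len(q),q[:,2].min().round(3),np.median(q[:,0]).round(2))
```

```text
scene -0.25 2541 0.214 0.38
scene -0.22 180 0.21 0.46
scene -0.19 111 0.21 0.52
scene -0.16 18 0.211 0.53
side -0.25 1870 0.214 0.4
side -0.22 1225 0.232 0.43
side -0.19 1135 0.21 0.43
side -0.16 762 0.214 0.49
side -0.13 187 0.236 0.56
```

The arm stays clear of the rack. Now the last 25 mm, gently, watching the force.

move_arm(
  linear=[
    [0.001, 0.005, 0],
    [0.001, 0.004, 0],
    [0.001, 0.004, 0],
    [0.001, 0.004, 0],
    [0, 0, 0],
  ],
  twist=[
    [0, 0, 0],
    [0, 0, 0],
    [0, 0, 0],
    [0, 0, 0],
    [0, 0, 0],
  ],
)

```text
time: 20.35
eef_pos: [0.5594, 0.084, 0.0077]
tcp_rot: [0.765, 0.645, -0.002, -0.0]
contact_force: [-0.5, -0.4, -0.0]
opening: 0.596
```

move_arm(
  linear=[
    [0, 0.003, 0],
    [0, 0.003, 0],
    [0, 0, 0],
  ],
  twist=[
    [0, 0, 0],
    [0, 0, 0],
    [0, 0, 0],
  ],
)

```text
time: 20.6
eef_pos: [0.5597, 0.0901, 0.0077]
tcp_rot: [0.765, 0.645, -0.003, 0.0]
contact_force: [-1.1, -4.9, 0.7]
opening: 0.596
```

Run:
```python
from h import *
rep()
```

```text
corr [ 0.23 -0.21  0.24] [0.5597 0.0901 0.0077] F [-1.1 -4.9  0.7] hand along/lat -0.1472841887846193 -0.001467262258837097
```

move_arm(
  linear=[
    [0, 0.002, 0],
    [0, 0.002, 0],
    [0, 0, 0],
  ],
  twist=[
    [0, 0, 0],
    [0, 0, 0],
    [0, 0, 0],
  ],
)

```text
time: 20.85
eef_pos: [0.5602, 0.0897, 0.0078]
tcp_rot: [0.764, 0.645, -0.006, 0.004]
contact_force: [-0.1, 0.3, -0.6]
opening: 0.601
```

Run:
```python
from h import *
rep()
```

```text
corr [ 0.74 -0.22  0.13] [0.5602 0.0897 0.0078] F [-0.1  0.3 -0.6] hand along/lat -0.14762700978262555 -0.0009752730112611427
```

move_arm(
  linear=[
    [0, 0.003, 0],
    [0, 0.004, 0],
  ],
  twist=[
    [0.7, -0.2, 0],
    [0, 0, 0],
  ],
)

```text
time: 21.02
eef_pos: [0.5608, 0.0903, 0.0078]
tcp_rot: [0.763, 0.647, -0.004, 0.005]
contact_force: [0.2, -24.2, 0.8]
opening: 0.6
```

Run:
```python
from h import *
rep()
for n,(x0,y0,x1,y1) in [('side',(205,160,305,240)),('scene',(200,150,320,250))]:
  d=cam(n)
  s=600//(y1-y0);im=cv2.convertScaleAbs(cv2.resize(d['img'][y0:y1,x0:x1],None,fx=s,fy=s,interpolation=cv2.INTER_CUBIC),alpha=1.3)
  cv2.imwrite(f'pics/{n}18.png',im)
```

```text
corr [ 0.74 -0.03 -0.11] [0.5608 0.0903 0.0078] F [  0.2 -24.2   0.8] hand along/lat -0.1468792033259863 -0.0005096693982440899
```

View pics/scene18.png

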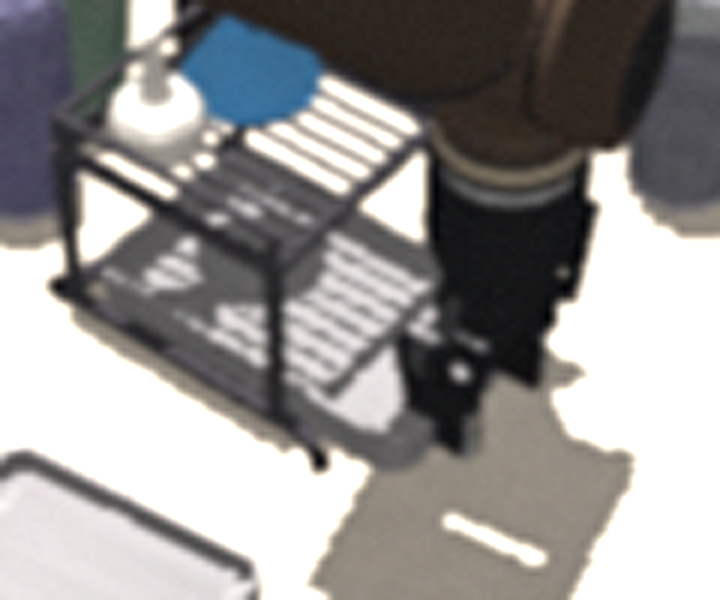

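Pushing with 24 N gives no more motion, and the hand stands where a seated tray would put it, so the tray is against the back bar. I'll back straight off and then rise.

move_arm(
  linear=[
    [0, -0.003, 0],
    [-0.001, -0.006, 0],
    [-0.001, -0.01, 0],
    [-0.002, -0.01, 0],
    [-0.002, -0.01, 0],
    [-0.002, -0.015, 0.01],
    [0, -0.02, 0.02],
    [0, -0.02, 0.03],
    [0, -0.02, 0.03],
    [-0.01, -0.03, 0.03],
    [-0.01, -0.03, 0.03],
    [-0.01, -0.03, 0.03],
    [-0.01, -0.03, 0.03],
    [0, -0.03, 0.02],
    [0, -0.03, 0.01],
    [0, 0, 0],
    [0, 0, 0],
  ],
  twist=[
    [0, 0, 0],
    [0, 0, 0],
    [0, 0, 0],
    [0, 0, 0],
    [0, 0, 0],
    [0, 0, 0],
    [0, 0, 0],
    [0, 0, 0],
    [0, 0, 0],
    [0, 0, 0],
    [0, 0, 0],
    [0, 0, 0],
    [0, 0, 0],
    [0, 0, 0],
    [0, 0, 0],
    [0, 0, 0],
    [0, 0, 0],
  ],
)

```text
time: 22.53
eef_pos: [0.5024, -0.2099, 0.2485]
tcp_rot: [0.763, 0.646, -0.003, 0.002]
contact_force: [-0.1, 0.4, 0.1]
opening: 0.598
```

Run:
```python
from h import *
rep()
for n,(x0,y0,x1,y1) in [('side',(205,150,305,240)),('scene',(200,150,320,250))]:
  d=cam(n)
  s=600//(y1-y0);im=cv2.convertScaleAbs(cv2.resize(d['img'][y0:y1,x0:x1],None,fx=s,fy=s,interpolation=cv2.INTER_CUBIC),alpha=1.3)
  for k in range(0,x1-x0,10): cv2.putText(im,str(x0+k),(k*s,12),0,.4,(0,0,255))
  for k in range(0,y1-y0,10): cv2.putText(im,str(y0+k),(0,k*s+4),0,.4,(0,0,255))
  cv2.imwrite(f'pics/{n}19.png',im)
cv2.imwrite('pics/side19f.png',cam('side')['img'])
```

```text
corr [ 0.44 -0.13 -0.02] [ 0.5024 -0.2099  0.2485] F [-0.1  0.4  0.1] hand along/lat -0.45266525559322557 -0.00848123223083335
```

View pics/side19.png

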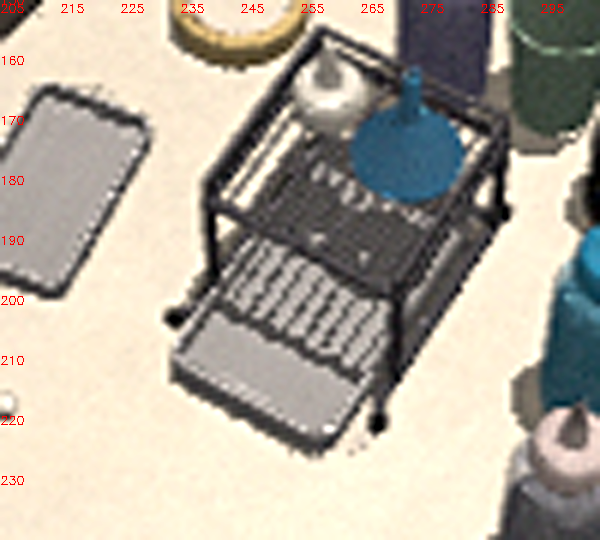

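View pics/scene19.png

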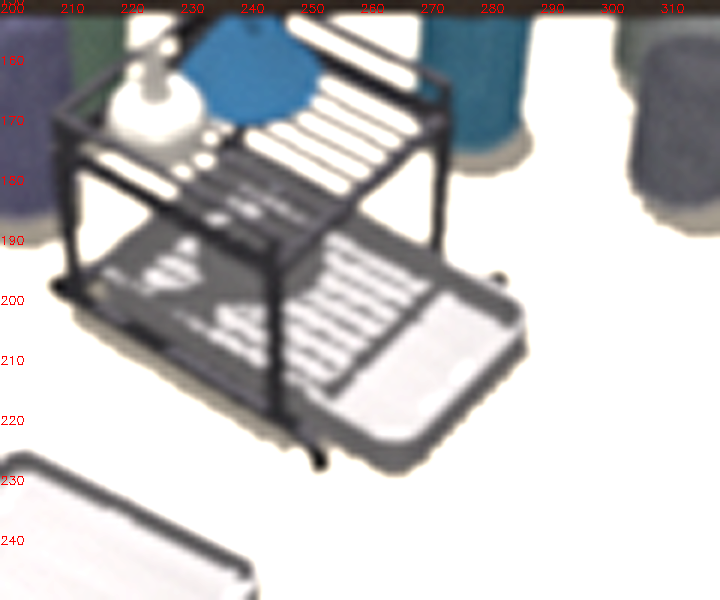

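View pics/side19f.png

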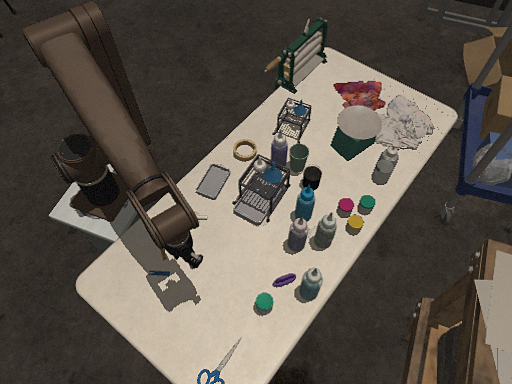

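Run:
```python
from h import *
d=cam('side');s=cam('scene')
a=np.radians(80.5);u=np.array([np.cos(a),np.sin(a)]);n=np.array([u[1],-u[0]]);m=np.array([.569,.1365])
for c,L,z in [(d,[(236.5,211.2),(255,221.7)],.024),(d,[(235,213.7),(256,225.2)],.0),(s,[(284.5,205.5),(270.5,222)],.024),(s,[(286,210),(271,226.5)],0)]:
    P=onz(c,L,z)[:,:2];print((P-m)@n,(P-m)@u-.1,np.degrees(np.arctan2(*(P[1]-P[0])[::-1])))
```

```text
[-0.04078522  0.04239616] [-0.13480982 -0.13687853] -10.924640878195365
[-0.04774742  0.04685768] [-0.13652378 -0.13718331] -9.899427448957645
[ 0.03377563 -0.0449425 ] [-0.13357779 -0.13905241] 174.47834528259006
[ 0.0405763  -0.04086244] [-0.13635719 -0.13903256] 172.38156555212237
```

The near end sits at rack x ≈ -136.5 mm (target -137), square to the rack and centred. The hand is clear.

```bash
python3 -c "
from plant import *
print(sign_off())"
```

```text
the job is handed in; nothing more can be done
None
```

The steel drip tray is in the rack, seated against the back bar. The job is handed in, at about 23 s on the robot's clock of the 72 s allowed.

**What I did:** I pushed the larger tray sideways and turned it from inside its near wall until it lined up with the rack. Then I pushed its near end along between the side rods with the jaws partly closed. At the end, a 24 N push moved it no further. I then backed the hand straight off and raised it.

**Last checks:**
- **Depth:** the tray's near end reads rack x about -134 to -139 mm, where -137 mm is seated.
- **Angle:** the side camera has the tray within about 1.5° of the rack. The scene camera reads 2–4° off, but from very short edges, and 4° would be past the 0.06 rad limit. With only 2.5 mm to spare each side between the rods, I trust the side view.
- **Sideways position:** it is centred within a few mm by the cameras, which is no finer than the 4.5 mm limit. The rods hold it within about 2.5 mm.
- **Hand and bystanders:** the hand was about 0.3 m away with no contact force. In the last side view the bottles, jars and tools looked upright and in place, but I did not measure them again.

**What went wrong or disagreed:**
- **First sideways push:** the fingertips rode too high and slipped over the wall, shifting the tray only about 5 mm. I repeated it lower. Nothing in the pictures suggested the tray lifted or tipped.
- **Cameras at the mouth:** the scene and side views differed by up to about 8 mm on the tray's sideways position, so I used their mean. The tray went in at about 2.5 N.

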